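# Rake the brass offcuts from the tilted bench tray into the scrap cup

### The arm

A 7-joint arm with a two-finger parallel gripper is mounted at the origin on the work surface. World frame = base frame: x ahead of the robot, y to its left, z up, the work surface at z = 0. Lengths are in m, angles in rad, forces in N, time in s.
With the tool pointing down it reaches from about 0.425 to 0.875 m from the base axis. Payload 4.7 kg.
Tool frame: the origin (TCP) lies midway between the tips of the shut fingers; the grasp point (between the pads) lies ctrl.grasp_offset behind it (ctrl.grasp_offset is the distance from the TCP to the grasp point, in m); z points along the fingers, y is the line along which they close (so a half turn about z gives the same grasp; the last joint's range is limited). The gripper opens to 87 mm and grips with 3 to 60 N. Pads are 19 mm wide; open, the fingers measure 117 mm over their backs; the gripper's body (75 mm by 190 mm) begins 51 mm behind the grasp point.
Start: joints at [-1.282, 0.321, -0.07, 1.45, 0.023, 1.371, -0.057], TCP at [0.176, 0.626, 0.223] pointing down, gripper open.
Joint ranges: [-2.86, 2.86], [-0.3, 2.09], [-1.38, 1.24], [0.06, 2.45], [-1.56, 4.7], [0.09, 2.05], [-2.69, 2.69]. Speed limits (rad/s): [2.57, 2.57, 3.14, 3.14, 3.14, 3.14, 3.14].

### API

Orientations are given as a rotation vector (axis times angle).
In Python, from bench import ctrl gives the robot as it stands. The module is installed in compiled form; this text tells all that it offers.
- The arm moves only by the tool jog_arm, never from a script. Its argument "moves" is one flat list of numbers, 7 for each row, row after row: the shift along the tool's x, y, z in units of 30 cm (1.0 is 30 cm), then the turn, a rotation vector about the tool's x, y, z in units of 60 degrees (1.0 is 60 degrees), then the gripper's target within -1 to 1 (fully open at 1, half-way at 0, shut at -1). In form: [x, y, z, wx, wy, wz, fingers, x, y, z, wx, wy, wz, fingers, ...]. A call has exactly 8 rows; each row is the pose to reach, as a shift and turn from the pose commanded when the call began, along the tool's axes at that moment; what a row does not reach only later rows make up. A row lasts 1/8 s, in which the tool goes at most 62.5 mm and 10.7 degrees, less where a joint would pass 70% of its speed; a pose out of reach is approached as far as the arm can. A call with a number of a shift or a turn outside -1 to 1 is refused whole. A call with a gripper value outside its range is refused whole. The fingers move at their own pace and stop on an object; "newtons" is the grip in N (left out, the last holds). Time passes only in rows, so rows that repeat a pose let the fingers close, or fill a call up. It gives the time, the measured TCP pose, the force, the opening and the grip force at its end, in the units of the state.
- ctrl.get_state(): the state, without advancing time (a new reading comes with each control period).
- ctrl.get_image(name): name is "side" or "top"; returns a dict with "pixels" (420x560x3 uint8, red, green, blue), "fx", "fy", "cx", "cy" (pixels), "xyz" and "rotation" of the camera in the world. Camera axes: x right, y up, looking along -z (the intrinsics and any distortion apply to the point x, -y, -z); pixel columns grow to the right and rows downward; lengths in m; the calibration is good to about 2 mm. A picture is of the moment at which its call begins. There is no depth.
- ctrl.close_job(): hands the job in; it is judged then, once.
The state is a dict: "time": time; "joint_positions": joint angles; "qd": joint speeds; "joint_torque": joint torques, N m; "position": TCP position; "tool_rot": TCP orientation; "ft_force": force on the tool from outside, world axes, zero at the start; "torque": the same for the moment, N m; "grip_width": opening from 0.0 (shut) to 1.0 (fully open); "grip_force": force on a finger pad.
Only numpy, scipy, OpenCV 4.12 (cv2) and the standard library are available. Lean on these libraries where they do the work, as an engineer would, in place of code of your own. Each camera call takes 0.05 s, during which the arm holds its last target. There are 200 camera calls.

### The job

Clear the goldsmith's bench tray: set the scrap cup lengthwise under the tray's open lip with its tab towards the robot, tilt the tray right up by its rear bar, and rake every brass offcut over the lip into the cup with the scraper, never touching an offcut in the tray with the fingers. The scraper is in the wooden bin under loose tools, which first have to be laid aside on the open bench. When all offcuts are in the cup, tidy up: lower the tray level, stand the scraper back on the bin floor, lay the loose tools level across the bin's two long rims again in any order, leave the filled cup standing on the bench, and leave the tin, case and bead box alone.

Things in the scene. Friction and masses are not known exactly. Their poses are not given: they have to be found in the camera images.
- stand: fixed grey stand of the tilting tray; origin on the bench straight below the middle of the tray's lip; +x points horizontally uphill (away from the robot), y along the lip, z up. Its legs start 50 mm behind the lip; the first 50 mm under the lip are open, 92 mm high, so that the cup can be tucked in
- tray_lip (a point): middle of the open front edge (lip) of the tray, at floor level, 100 mm above the bench; on the hinge axis, so it does not move when the tray tilts. Frame turns with the tray: x uphill along the floor, y along the lip, z out of the floor. Tray floor reaches x = 0 to 175 mm and y = -85 to 85 mm; low walls 20 mm tall, 4 thick, on both sides and at the rear, none at the lip
- tray_bar (a point): centre of the round grip bar behind the tray, 12 mm thick, 110 mm long along the tray's y; at x = 195 mm, z = 45 mm of the lip frame
- tray (a joint): tilt of the tray about its lip in rad: 0 level (as found), 0.45 fully up at its stop (rear end raised). A stiff friction hinge holds it where it is left; moving it takes about 12 N at the bar upwards, 7 N downwards. The bar can turn between the fingers
- cup: open rectangular aluminium scrap cup, 88 mm (its x) by 200 mm (its y), 48 tall, walls 4, 0.25 kg; origin at the centre of its underside; found standing on the bench between tray and bin. In use its long side stands along the lip, its +x wall tucked 15 to 30 mm under the lip and its tab towards the robot (axes parallel to the stand's, origin 14 to 29 mm in front of the lip)
- cup_tab (a point): grip point of the cup's upright tab: 12 mm thick (cup x) and 40 mm wide (cup y), on the outer part of the -x wall at cup x = -47 mm; its top is 78 mm above the cup's underside, this point 71 mm
- offcut0: brass channel (U-section, open side up) 60 mm long (its x), 24 wide (y), 14 tall, walls 4 thick, 40 g; origin at the centre of its underside; one of up to four offcuts, any yaw, lying in the tray. It clings: friction keeps it in place even at full tilt
- offcut1: brass channel (U-section, open side up) 60 mm long (its x), 24 wide (y), 14 tall, walls 4 thick, 40 g; origin at the centre of its underside; one of up to four offcuts, any yaw, lying in the tray. It clings: friction keeps it in place even at full tilt
- offcut2: brass channel (U-section, open side up) 60 mm long (its x), 24 wide (y), 14 tall, walls 4 thick, 40 g; origin at the centre of its underside; one of up to four offcuts, any yaw, lying in the tray. It clings: friction keeps it in place even at full tilt
- offcut3: brass channel (U-section, open side up) 60 mm long (its x), 24 wide (y), 14 tall, walls 4 thick, 40 g; origin at the centre of its underside; one of up to four offcuts, any yaw, lying in the tray. It clings: friction keeps it in place even at full tilt
- bin: fixed plywood tool bin, 212 mm (x) by 132 mm (y), 60 tall, walls and floor 6 mm; origin at the centre of its underside
- scraper: rake-shaped scraper standing on the bin floor, 144 mm long, 0.16 kg; origin on its underside at mid-length. Steel blade, upright plate 96 wide (y), 46 tall, 4 thick, at x = +70 mm with its edge at z = 0; wooden handle bar 16 by 16 mm along x from -72 to 68 mm, centre at z = 42 mm, top 50; a wooden heel 30 wide and 16 long at x = -62 mm reaches down to z = 0, so that it stands on blade and heel
- scraper_grip (a point): point on the handle's centre line near the centre of mass, at scraper x = 22 mm, z = 42 mm
- scraper_edge (a point): middle of the blade's lower edge, at scraper x = 70 mm, z = 0
- file: flat file 160 mm long: wooden handle 30 wide, 18 tall from y = -80 to -16 mm; steel blade 18 wide, 12 tall from y = -16 to 80 mm, 0.13 kg; lying level across both long rims of the bin above the scraper (underside 60 mm up), one of up to three tools in any order, about 62 mm apart along the bin; origin at the centre of its underside, long along its y
- clamp: wooden ring clamp, 150 mm long, 26 wide, 22 tall, 0.09 kg; lying level across both long rims of the bin above the scraper (underside 60 mm up), one of up to three tools in any order, about 62 mm apart along the bin; origin at the centre of its underside, long along its y
- drawplate: steel draw plate, 160 mm long, 34 wide, 12 tall, 0.3 kg; lying level across both long rims of the bin above the scraper (underside 60 mm up), one of up to three tools in any order, about 62 mm apart along the bin; origin at the centre of its underside, long along its y
- tin: bystander: round white tin, 76 mm across, 60 tall; leave alone
- case: bystander: small brown case, 75 by 60 by 35 mm; leave alone
- beadbox: bystander: blue compartment box, 160 by 60 by 30 mm; leave alone

How it is judged:
On the way, in this order (a step that is already met when the one before it is completed fails the run):
1. the scrap cup stands under the tray's lip and the tray is tilted up close to its stop (y of cup in the frame of tray_lip between -0.02 and 0.02 m and angle between the x axis of cup and the x axis of stand, either way round below 0.2 rad and x of cup in the frame of stand between -0.04 and 0 m and x of cup_tab in the frame of stand below -0.05 m and height (world z) of cup below 0.01 m and angle between cup's own z axis and vertical below 0.1 rad and value of joint tray above 0.36 rad), for 0.2 s.
2. the scraper pushes an offcut on the tilted tray (value of joint tray above 0.36 rad and (contact force between scraper and offcut0 above 0.05 N or contact force between scraper and offcut1 above 0.05 N or contact force between scraper and offcut2 above 0.05 N or contact force between scraper and offcut3 above 0.05 N)), for 0.02 s.
3. all offcuts are in the cup while the tray is still tilted (value of joint tray above 0.36 rad and x of offcut0 in the frame of cup between -0.048 and 0.048 m and y of offcut0 in the frame of cup between -0.1 and 0.1 m and z of offcut0 in the frame of cup between -0.005 and 0.06 m and x of offcut1 in the frame of cup between -0.048 and 0.048 m and y of offcut1 in the frame of cup between -0.1 and 0.1 m and z of offcut1 in the frame of cup between -0.005 and 0.06 m and x of offcut2 in the frame of cup between -0.048 and 0.048 m and y of offcut2 in the frame of cup between -0.1 and 0.1 m and z of offcut2 in the frame of cup between -0.005 and 0.06 m and x of offcut3 in the frame of cup between -0.048 and 0.048 m and y of offcut3 in the frame of cup between -0.1 and 0.1 m and z of offcut3 in the frame of cup between -0.005 and 0.06 m), for 0.2 s.
At the end, for the whole second after the job is handed in: All offcuts lie at rest in the cup, which stands upright on the bench; tray level (under 0.05 rad); scraper upright on the bin floor (within 10 mm, 0.15 rad); every tool lies level (0.1 rad) across both long bin rims, its middle within 35 mm of the bin's centre line (x of offcut0 in the frame of cup between -0.048 and 0.048 m and y of offcut0 in the frame of cup between -0.1 and 0.1 m and z of offcut0 in the frame of cup between -0.005 and 0.06 m and x of offcut1 in the frame of cup between -0.048 and 0.048 m and y of offcut1 in the frame of cup between -0.1 and 0.1 m and z of offcut1 in the frame of cup between -0.005 and 0.06 m and x of offcut2 in the frame of cup between -0.048 and 0.048 m and y of offcut2 in the frame of cup between -0.1 and 0.1 m and z of offcut2 in the frame of cup between -0.005 and 0.06 m and x of offcut3 in the frame of cup between -0.048 and 0.048 m and y of offcut3 in the frame of cup between -0.1 and 0.1 m and z of offcut3 in the frame of cup between -0.005 and 0.06 m and linear speed of each of offcut0, offcut1, offcut2, offcut3, cup, scraper, file, clamp, drawplate below 0.03 m/s and height (world z) of cup below 0.01 m and angle between each of cup, file, clamp, drawplate's own z axis and vertical below 0.1 rad and value of joint tray below 0.05 rad and x of scraper in the frame of bin between -0.06 and 0.06 m and y of scraper in the frame of bin between -0.04 and 0.04 m and z of scraper in the frame of bin below 0.016 m and angle between scraper's own z axis and vertical below 0.15 rad and x of file in the frame of bin between -0.1 and 0.1 m and y of file in the frame of bin between -0.035 and 0.035 m and z of file in the frame of bin between 0.054 and 0.067 m and x of clamp in the frame of bin between -0.1 and 0.1 m and y of clamp in the frame of bin between -0.035 and 0.035 m and z of clamp in the frame of bin between 0.054 and 0.067 m and x of drawplate in the frame of bin between -0.1 and 0.1 m and y of drawplate in the frame of bin between -0.035 and 0.035 m and z of drawplate in the frame of bin between 0.054 and 0.067 m); the robot touches nothing.
It fails at once if the fingers touch an offcut that still lies in the tray ((contact force between the fingers and offcut0 above 0.5 N and x of offcut0 in the frame of tray_lip above 0.01 m and z of offcut0 in the frame of tray_lip above -0.01 m) or (contact force between the fingers and offcut1 above 0.5 N and x of offcut1 in the frame of tray_lip above 0.01 m and z of offcut1 in the frame of tray_lip above -0.01 m) or (contact force between the fingers and offcut2 above 0.5 N and x of offcut2 in the frame of tray_lip above 0.01 m and z of offcut2 in the frame of tray_lip above -0.01 m) or (contact force between the fingers and offcut3 above 0.5 N and x of offcut3 in the frame of tray_lip above 0.01 m and z of offcut3 in the frame of tray_lip above -0.01 m)).
It fails at once if a bystander (white tin, brown case, blue bead box) is pushed more than 3 cm (distance of any of tin, case, beadbox from where it was at the start of the episode above 0.03 m).
Of offcut0, offcut1, offcut2, offcut3 only 2 to 4 are there at a start; the rules pass over those that are not, and their reading is None.
Of file, clamp, drawplate only 2 to 3 are there at a start; the rules pass over those that are not, and their reading is None.
At some moment in a run one of cup may be knocked a few centimetres aside while the robot is not near it.
It also fails if it takes over 210 s, if anything falls off the work surface, if the arm or the gripper's body presses on something with over 40 N, if the wrist force passes 120 N, or if a joint passes its speed limit or range.

## Working session

There is one attempt and no reset: what is moved stays moved. The work goes in short steps, Python scripts to look and compute and a tool call to move; the robot and the scene stay as the last step left them, time stands still between calls to the robot, and variables do not carry over. Pictures are saved under pics/ and viewed, at most 14 in all, crops included, and the job is handed in when it is done.

Besides the shell and the picture viewer there is one more tool, called as name(argument=value, ...) on one line, values as JSON. jog_arm: Moves the arm, as the interface text tells. Its arguments: {"type":"object","properties":{"moves":{"type":"array"},"newtons":{"type":"number"}},"required":["moves"]}

```bash
mkdir -p pics; ls; python3 - <<'E'
from bench import ctrl
import cv2,json
s=ctrl.get_state();print(s,ctrl.grasp_offset)
for n in("top","side"):
    d=ctrl.get_image(n);cv2.imwrite(f"pics/{n}0.png",d["pixels"][:,:,::-1])
    print({k:v for k,v in d.items() if k!="pixels"})
E
```

```text
pics
{'time': 0.0, 'joint_positions': array([-1.28189899,  0.3218295 , -0.07009276,  1.45169616,  0.02260909,
        1.37078851, -0.05690168]), 'qd': array([-0.000694  ,  0.00150741,  0.00092568,  0.00026686,  0.00134562,
       -0.0012315 ,  0.00120902]), 'joint_torque': array([-1.57211758e-06, -4.91280127e+01, -4.03657313e-01, -3.12535536e+01,
       -6.36885781e-02,  4.37744055e-02,  1.92657567e-04]), 'position': array([0.17627297, 0.62505823, 0.22144673]), 'tool_rot': array([-4.30211304e-01, -3.11183348e+00,  3.02779703e-03]), 'ft_force': array([-0.70881858,  0.49568344,  1.14938332]), 'torque': array([-0.03433658, -0.01138927,  0.04105097]), 'grip_force': 0.0, 'grip_width': 0.9994026767422196} 0.0187
{'fx': 394.2214879039028, 'fy': 394.2214879039028, 'cx': 279.5743422897316, 'cy': 207.32578598846615, 'xyz': array([ 3.15012790e-01, -1.18380769e-03,  1.19119531e+00]), 'rotation': array([ 0.1797621 , -0.16708314, -1.53339142])}
{'fx': 488.33146843178, 'fy': 488.33146843178, 'cx': 279.40870125638054, 'cy': 208.3015501465973, 'xyz': array([-0.33820997, -0.8861266 ,  1.17253421]), 'rotation': array([ 0.83608467, -0.36078136, -0.70715541])}
```

View pics/top0.png

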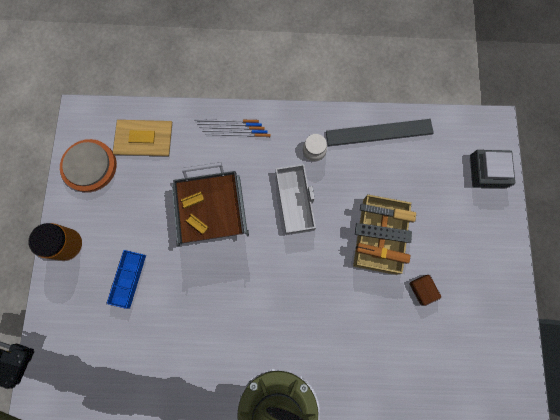

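View pics/side0.png

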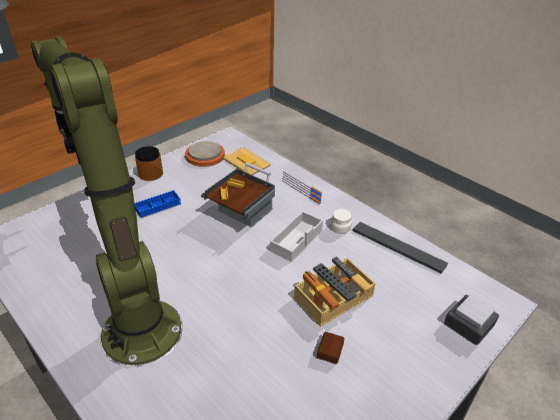

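The top view shows the tray at (208,207) with its bar at (203,170) and two offcuts at (192,199) and (197,224). The cup is at (296,200) with its tab to the right at (312,193). The bin is at (383,233) with file (row 212), drawplate (232) and clamp (255) on it. The side view agrees, and the robot starts at the far left.

```bash
cat > h.py <<'E'
from bench import ctrl
import numpy as np, cv2
from scipy.spatial.transform import Rotation as R
def pt(d,u,v,z):
    "ray through pixel (u,v) onto plane z"
    r=R.from_rotvec(d["rotation"]).apply([(u-d["cx"])/d["fx"],-(v-d["cy"])/d["fy"],-1])
    return d["xyz"]+r*(z-d["xyz"][2])/r[2]
def px(d,p):
    q=R.from_rotvec(d["rotation"]).inv().apply(np.array(p)-d["xyz"])
    return np.array([d["cx"]-d["fx"]*q[0]/q[2],d["cy"]+d["fy"]*q[1]/q[2]])
def crop(d,name,u0,v0,u1,v1,k):
    c=cv2.resize(d["pixels"][v0:v1,u0:u1,::-1],None,fx=k,fy=k,interpolation=cv2.INTER_CUBIC)
    cv2.imwrite(f"pics/{name}.png",c)
def to(pos,yaw,grasp=True,tilt=None):
    """numbers for jog row to reach tool pose: fingers down, tool x axis at world yaw (mod pi chosen near).
    pos is grasp point if grasp"""
    s=ctrl.get_state();Rc=R.from_rotvec(s["tool_rot"])
    best=None
    for y in (yaw,yaw+np.pi):
        Rt=R.from_euler('z',y)*R.from_rotvec([np.pi,0,0])
        if tilt is not None: Rt=R.from_rotvec(tilt)*Rt
        w=(Rc.inv()*Rt).as_rotvec()
        if best is None or np.linalg.norm(w)<np.linalg.norm(best[1]): best=(Rt,w)
    p=np.array(pos,float)
    if grasp: p=p+best[0].apply([0,0,ctrl.grasp_offset])
    t=Rc.inv().apply(p-s["position"])
    print("t",np.round(s["time"],2),"at",np.round(s["position"],4),"row",np.round(np.r_[t/.3,best[1]/(np.pi/3)],3),"width",round(s["grip_width"]*87,1))
def st():
    s=ctrl.get_state();Rc=R.from_rotvec(s["tool_rot"]).as_matrix()
    print(np.round(s["time"],2),"tcp",np.round(s["position"],4),"x",np.round(Rc[:,0],3),"z",np.round(Rc[:,2],3),"w",round(s["grip_width"]*87,1),"gf",s["grip_force"],"F",np.round(s["ft_force"],1),"q",np.round(s["joint_positions"],2))
E
python3 - <<'E'
from h import *
d=ctrl.get_image("top")
crop(d,"c1",160,155,325,255,4.8)
crop(d,"c2",345,185,430,285,6)
np.save("x.npy",0)
for n,u,v,z in [("tray",208,207,.1),("cup",296,200,0.048),("tab",312,193,.078),("file",388,212,.07),("plate",383,232,.07),("clamp",383,255,.08)]: print(n,pt(d,u,v,z).round(3))
E
```

```text
tray [0.556 0.215 0.1  ]
cup [ 0.597 -0.036  0.048]
tab [ 0.612 -0.081  0.078]
file [ 0.563 -0.303  0.07 ]
plate [ 0.504 -0.287  0.07 ]
clamp [ 0.437 -0.283  0.08 ]
```

View pics/c1.png

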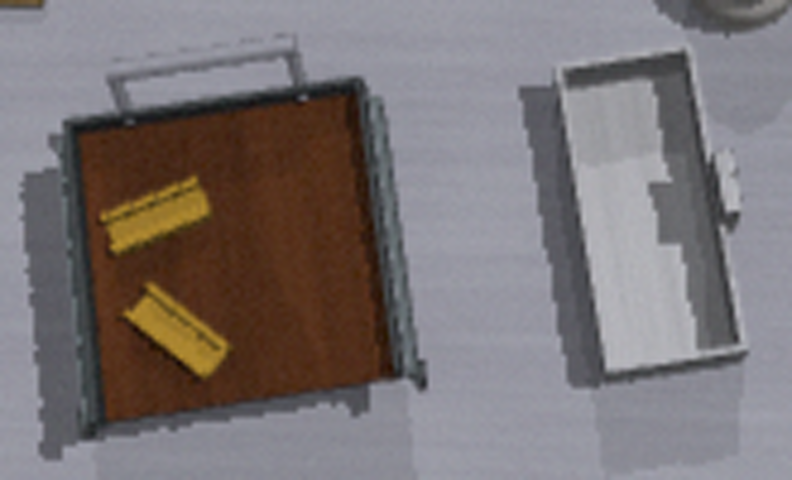

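View pics/c2.png

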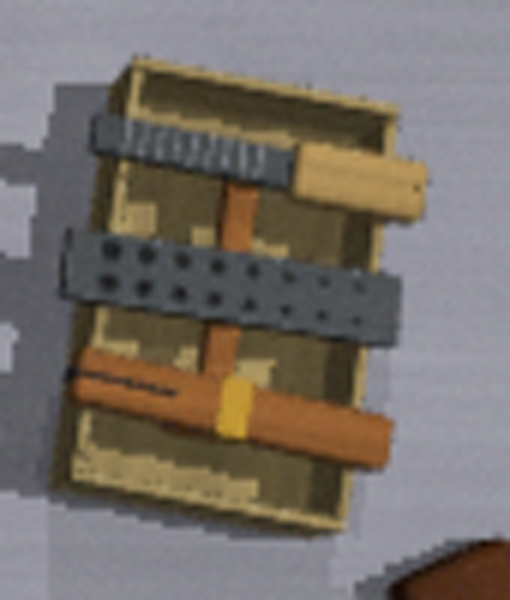

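Crops: the tray lip runs (105,422)–(398,380) in c1, the cup rim corners are (557,68), (690,48), (748,350), (605,375), and there are exactly two offcuts. In c2 the bin rim corners are (140,60), (395,105), (345,530), (75,485). The file, drawplate and clamp lie across it and the scraper handle runs under their middle.

```bash
python3 - <<'E'
from h import *
d=ctrl.get_image("top")
a=lambda u,v,z:pt(d,160+u/4.8-.5+.1,155+v/4.8-.4,z)
b=lambda u,v,z:pt(d,345+u/6-.4,185+v/6-.4,z)
def rep(n,P):
    P=np.array(P);print(n,P.mean(0).round(4),[ (round(float(np.hypot(*(P[i]-P[i-1])[:2])),3),round(float(np.degrees(np.arctan2(*(P[i]-P[i-1])[1::-1]))),1)) for i in range(len(P))])
rep("lip floor",[a(105,422,.1),a(398,380,.1)])
rep("wall outer top front",[a(90,428,.12),a(425,378,.12)])
rep("bar",[a(108,76,.145),a(297,46,.145)])
rep("rearwall top",[a(66,122,.12),a(362,82,.12)])
rep("cup",[a(557,68,.048),a(690,48,.048),a(748,350,.048),a(605,375,.048)])
rep("tab",[a(715,150,.078),a(733,222,.078)])
rep("bin",[b(140,60,.06),b(395,105,.06),b(345,530,.06),b(75,485,.06)])
rep("file",[b(95,133,.072),b(425,190,.078)])
rep("plate",[b(70,232,.072),b(398,278,.072),b(390,345,.072),b(65,297,.072)])
rep("clamp",[b(75,370,.08),b(390,445,.08)])
rep("handle",[b(240,185,.056),b(218,370,.056)])
rep("off a",[a(103,215,.114),a(197,178,.114),a(212,213,.114),a(115,252,.114)])
rep("off b",[a(152,285,.114),a(230,347,.114),a(207,380,.114),a(126,315,.114)])
for n,u,v,z in [("case",425,290,.035),("tin",315,147,.06),("bead",127,280,.03),("strip r",432,127,0.01),("strip l",328,137,.01)]: print(n,pt(d,u,v,z).round(3))
E
```

```text
lip floor [0.4672 0.1972 0.1   ] [(0.171, 100.0), (0.171, -80.0)]
wall outer top front [0.4634 0.19   0.12  ] [(0.192, 100.3), (0.192, -79.7)]
bar [0.6586 0.2312 0.145 ] [(0.111, 101.2), (0.111, -78.8)]
rearwall top [0.6416 0.228  0.12  ] [(0.176, 99.8), (0.176, -80.2)]
cup [ 0.6031 -0.0328  0.048 ] [(0.199, 10.4), (0.085, -79.3), (0.197, -168.6), (0.089, 101.8)]
tab [ 0.6105 -0.0768  0.078 ] [(0.046, 14.4), (0.046, -165.6)]
bin [ 0.5027 -0.2938  0.06  ] [(0.212, -9.4), (0.126, -98.7), (0.21, 171.2), (0.128, 82.3)]
file [ 0.5636 -0.3013  0.075 ] [(0.158, 81.0), (0.158, -99.0)]
plate [ 0.502  -0.2866  0.072 ] [(0.032, -5.0), (0.157, -96.4), (0.033, 171.0), (0.155, 83.2)]
clamp [ 0.444  -0.2838  0.08  ] [(0.15, 78.2), (0.15, -101.8)]
handle [ 0.5101 -0.2902  0.056 ] [(0.092, -8.1), (0.092, 171.9)]
off a [0.5736 0.258  0.114 ] [(0.024, 22.1), (0.059, -65.8), (0.023, -153.6), (0.06, 114.6)]
off b [0.5043 0.2398 0.114 ] [(0.023, -36.9), (0.06, -126.2), (0.023, 148.8), (0.062, 53.7)]
case [ 0.345 -0.412  0.035]
tin [ 0.761 -0.09   0.06 ]
bead [0.347 0.449 0.03 ]
strip r [ 0.86  -0.469  0.01 ]
strip l [ 0.816 -0.135  0.01 ]
```

```bash
python3 - <<'E'
from h import *
to([.611,-.078,.15],np.radians(190.5))
E
```

```text
t 0.2 at [0.1764 0.6253 0.2219] row [-2.031e+00 -1.863e+00  3.040e-01 -1.000e-03 -0.000e+00 -4.370e-01] width 87.1
```

jog_arm(moves=[-0.1,-0.09,0,0,0,0,0,-0.23,-0.21,0,0,0,0,0,-0.38,-0.35,0,0,0,0,0,-0.53,-0.49,0,0,0,0,0,-0.68,-0.63,0,0,0,0,0,-0.82,-0.76,0,0,0,0,0,-0.95,-0.88,0,0,0,0,0,-1,-0.93,0,0,0,0,0])

```text
time: 1.2
position: [0.3913, 0.2722, 0.2227]
tool_rot: [0.438, 3.11, -0.0]
ft_force: [0.1, 1.2, -0.8]
grip_width: 0.5
grip_force: 0.0
```

jog_arm(moves=[-0.1,-0.09,0,0,0,0,0,-0.23,-0.21,0,0,0,0,0,-0.38,-0.35,0,0,0,0,0,-0.53,-0.49,0,0,0,0,0,-0.68,-0.63,0,0,0,0,0,-0.82,-0.76,0,0,0,0,0,-0.95,-0.88,0,0,0,0,0,-1,-0.93,0,0,0,0,0])

```text
time: 2.2
position: [0.6031, -0.0783, 0.2223]
tool_rot: [0.437, 3.111, -0.003]
ft_force: [0.6, 1.2, 0.6]
grip_width: 0.501
grip_force: 0.0
```

jog_arm(moves=[0,0,0,0,0,-0.1,0,-0.01,0,0,0,0,-0.2,0,-0.02,0,0,0,0,-0.3,0,-0.03,0,0.08,0,0,-0.4,0,-0.03,0,0.16,0,0,-0.437,0,-0.03,0,0.24,0,0,-0.437,0,-0.03,0,0.3,0,0,-0.437,0,-0.03,0,0.3,0,0,-0.437,0])

```text
time: 3.2
position: [0.6101, -0.0765, 0.131]
tool_rot: [0.287, -3.125, -0.0]
ft_force: [-0.7, -0.1, 0.9]
grip_width: 0.501
grip_force: 0.0
```

```bash
python3 - <<'E'
from h import *
st()
to([.611,-.078,.073],np.radians(190.5))
d=ctrl.get_image("side")
crop(d,"s1",220,180,380,300,5)
E
```

```text
3.2 tcp [ 0.6101 -0.0765  0.131 ] x [-0.983 -0.182  0.003] z [-0.003  0.    -1.   ] w 43.6 gf 0.0 F [-0.7 -0.1  0.9] q [-0.36  0.34  0.54  1.67 -0.18  1.19  1.98]
t 3.2 at [ 0.6101 -0.0765  0.131 ] row [-0.003 -0.006  0.256  0.001 -0.003 -0.   ] width 43.6
```

View pics/s1.png

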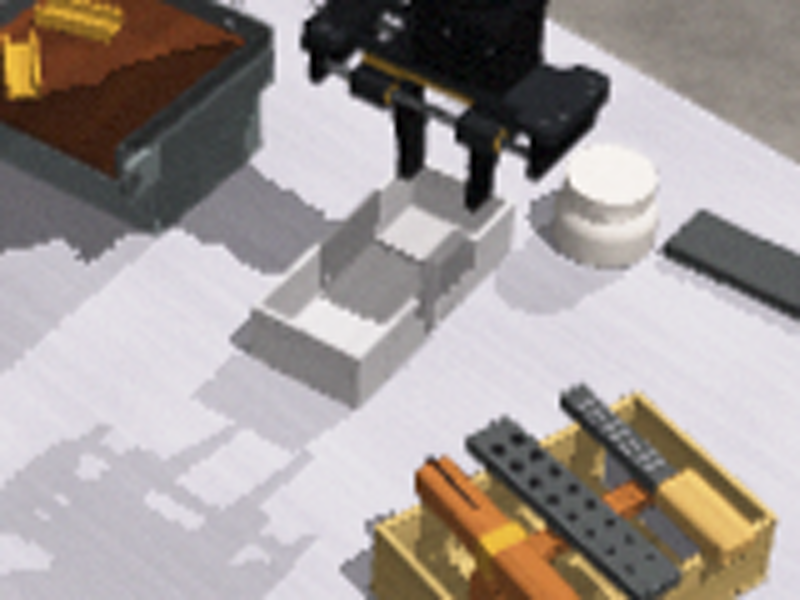

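The side view shows the open fingers above the cup's tab (440,275). The scraper's steel blade shows under the file at the bin's far end (~(600,500)). Descend and grip.

jog_arm(moves=[0,-0.006,0.06,0,0,0,0,0,-0.006,0.13,0,0,0,0,0,-0.006,0.2,0,0,0,0,0,-0.006,0.25,0,0,0,0,0,-0.006,0.253,0,0,0,-1,0,-0.006,0.253,0,0,0,-1,0,-0.006,0.253,0,0,0,-1,0,-0.006,0.253,0,0,0,-1], newtons=40)

```text
time: 4.25
position: [0.6121, -0.0789, 0.0575]
tool_rot: [-0.287, 3.127, -0.001]
ft_force: [-0.4, 0.6, 1.9]
grip_width: 0.137
grip_force: 40.5
```

jog_arm(moves=[0,0,0,0,0,0,-1,0,0,-0.02,0,0,0,-1,0,0,-0.05,0,0,0,-1,0,0,-0.08,0,0,0,-1,0,0,-0.1,0,0,0,-1,0,0,-0.1,0,0,0,-1,0,0,-0.1,0,0,0,-1,0,0,-0.1,0,0,0,-1])

```text
time: 5.25
position: [0.6112, -0.0784, 0.0863]
tool_rot: [0.287, -3.128, -0.0]
ft_force: [-0.2, -0.9, -2.0]
grip_width: 0.136
grip_force: 40.0
```

```bash
python3 - <<'E'
from h import *
st()
x=np.array([np.cos(np.radians(10.2)),np.sin(np.radians(10.2))]);y=np.array([-x[1],x[0]]);lip=np.array([.4672,.1972])
for a,b in((-.012-.047,-.24),(-.017-.047,0)):
    p=lip+a*x+b*y; print(p); to([*p,.103],np.radians(100.2))
E
```

```text
5.25 tcp [ 0.6112 -0.0784  0.0863] x [-0.983 -0.182  0.001] z [-0.001  0.    -1.   ] w 11.8 gf 39.99483346939087 F [-0.2 -0.9 -2. ] q [-0.35  0.38  0.53  1.71 -0.21  1.1   2.  ]
[ 0.4516328  -0.04945495]
t 5.25 at [ 0.6112 -0.0784  0.0863] row [ 5.060e-01  1.920e-01  7.000e-03  1.000e-03 -0.000e+00 -1.495e+00] width 11.8
[0.40421148 0.18586658]
t 5.25 at [ 0.6112 -0.0784  0.0863] row [ 5.180e-01  9.920e-01  7.000e-03  1.000e-03 -0.000e+00 -1.495e+00] width 11.8
```

jog_arm(moves=[0.05,0.02,0,0,0,0.08,-1,0.12,0.05,0,0,0,0.22,-1,0.2,0.08,0,0,0,0.37,-1,0.28,0.11,0,0,0,0.52,-1,0.36,0.14,0,0,0,0.67,-1,0.43,0.165,0,0,0,0.82,-1,0.48,0.185,0,0,0,0.95,-1,0.506,0.192,0,0,0,1,-1])

```text
time: 6.25
position: [0.4506, -0.0491, 0.0865]
tool_rot: [-1.319, -2.85, -0.001]
ft_force: [0.7, 0.2, -1.8]
grip_width: 0.139
grip_force: 40.0
```

jog_arm(moves=[0,0,0,0,0,0.05,-1,0,0,0,0,0,0.15,-1,0,0,0,0,0,0.28,-1,0,0,0,0,0,0.4,-1,0,0,0,0,0,0.47,-1,0,0,0,0,0,0.5,-1,0,0,0,0,0,0.505,-1,0,0,0,0,0,0.505,-1])

```text
time: 7.25
position: [0.4517, -0.0494, 0.0866]
tool_rot: [-2.015, -2.41, -0.0]
ft_force: [-0.1, 0.3, -2.8]
grip_width: 0.138
grip_force: 40.0
```

```bash
python3 - <<'E'
from h import *
st()
x=np.array([np.cos(np.radians(10.2)),np.sin(np.radians(10.2))]);y=np.array([-x[1],x[0]]);lip=np.array([.4672,.1972])
for a,b in((-.012-.047,-.24),(-.010-.047,0),(-.019-.047,0)):
    p=lip+a*x+b*y; print(p); to([*p,.103],np.radians(100.2))
E
```

```text
7.25 tcp [ 0.4517 -0.0494  0.0866] x [-0.177  0.984  0.   ] z [-0.  0. -1.] w 12.0 gf 39.99474585056305 F [-0.1  0.3 -2.8] q [-0.61  0.01  0.67  2.1  -0.01  1.03  0.24]
[ 0.4516328  -0.04945495]
t 7.25 at [ 0.4517 -0.0494  0.0866] row [-0.    -0.     0.008 -0.    -0.     0.   ] width 12.0
[0.41110085 0.18710617]
t 7.25 at [ 0.4517 -0.0494  0.0866] row [ 0.8    0.007  0.008 -0.    -0.     0.   ] width 12.0
[0.40224309 0.18551241]
t 7.25 at [ 0.4517 -0.0494  0.0866] row [ 0.8   -0.023  0.008 -0.    -0.     0.   ] width 12.0
```

jog_arm(moves=[0.05,0.003,0,0,0,0,-1,0.15,0.003,0,0,0,0,-1,0.28,0.003,0,0,0,0,-1,0.42,0,0,0,0,0,-1,0.56,0,0,0,0,0,-1,0.69,-0.005,0,0,0,0,-1,0.77,-0.01,0,0,0,0,-1,0.8,-0.015,0,0,0,0,-1])

```text
time: 8.25
position: [0.4045, 0.1873, 0.0866]
tool_rot: [2.012, 2.413, 0.0]
ft_force: [-0.2, -0.9, -2.6]
grip_width: 0.133
grip_force: 40.0
```

jog_arm(moves=[0,0,0,0,0,0,-1,0,0,0.03,0,0,0,-1,0,0,0.06,0,0,0,-1,0,0,0.08,0,0,0,-1,0,0,0.09,0,0,0,-1,0,0,0.096,0,0,0,-1,0,0,0.097,0,0,0,-1,0,0,0.097,0,0,0,-1])

```text
time: 9.25
position: [0.4051, 0.1861, 0.0577]
tool_rot: [2.016, 2.41, 0.001]
ft_force: [0.2, -0.1, -1.7]
grip_width: 0.134
grip_force: 40.0
```

jog_arm(moves=[0,0,0,0,0,0,-0.4,0,0,0,0,0,0,-0.4,0,0,0,0,0,0,-0.4,0,0,-0.05,0,0,0,-0.4,0,0,-0.15,0,0,0,-0.4,0,0,-0.3,0,0,0,-0.4,0,0,-0.45,0,0,0,-0.4,0,0,-0.5,0,0,0,-0.4])

```text
time: 10.25
position: [0.4065, 0.1868, 0.2116]
tool_rot: [2.015, 2.408, 0.01]
ft_force: [-0.4, 0.8, -0.2]
grip_width: 0.298
grip_force: 0.0
```

```bash
python3 - <<'E'
from h import *
st()
x=np.array([np.cos(np.radians(10.2)),np.sin(np.radians(10.2))]);lip=np.array([.4672,.1972])
p=lip+.195*x; print(p); to([*p,.24],np.radians(100.2)); to([*p,.148],np.radians(100.2))
E
```

```text
10.25 tcp [0.4065 0.1868 0.2116] x [-0.176  0.984  0.003] z [ 0.005  0.004 -1.   ] w 26.0 gf 0.0 F [-0.4  0.8 -0.2] q [-0.89 -0.13  0.37  1.96  0.05  1.3  -0.36]
[0.65911814 0.23173152]
t 10.25 at [0.4065 0.1868 0.2116] row [-0.001  0.855 -0.028  0.005 -0.003 -0.001] width 26.0
t 10.25 at [0.4065 0.1868 0.2116] row [-0.002  0.854  0.279  0.005 -0.003 -0.001] width 26.0
```

jog_arm(moves=[0,0.1,0,0,0,0,0,0,0.28,0,0,0,0,0,0,0.46,0,0,0,0,0,0,0.64,0,0,0,0,0,0,0.78,0,0,0,0,0,0,0.85,0,0,0,0,0,0,0.855,0,0,0,0,0,0,0.855,0,0,0,0,0])

```text
time: 11.25
position: [0.6565, 0.2312, 0.2073]
tool_rot: [-2.015, -2.409, 0.002]
ft_force: [-0.6, -0.1, -0.4]
grip_width: 0.502
grip_force: 0.0
```

```bash
python3 - <<'E'
from h import *
x=np.array([np.cos(np.radians(10.2)),np.sin(np.radians(10.2))]);lip=np.array([.4672,.1972])
p=lip+.195*x; print(p); to([*p,.147],np.radians(100.2)); st()
d=ctrl.get_image("top"); crop(d,"c3",165,150,325,260,5)
E
```

```text
[0.65911814 0.23173152]
t 11.25 at [0.6565 0.2312 0.2073] row [ 0.     0.009  0.263 -0.001  0.    -0.   ] width 43.7
11.25 tcp [0.6565 0.2312 0.2073] x [-0.177  0.984 -0.   ] z [-0.001 -0.    -1.   ] w 43.7 gf 0.0 F [-0.6 -0.1 -0.4] q [-0.72  0.45  0.48  1.36 -0.21  1.38 -0.06]
```

View pics/c3.png

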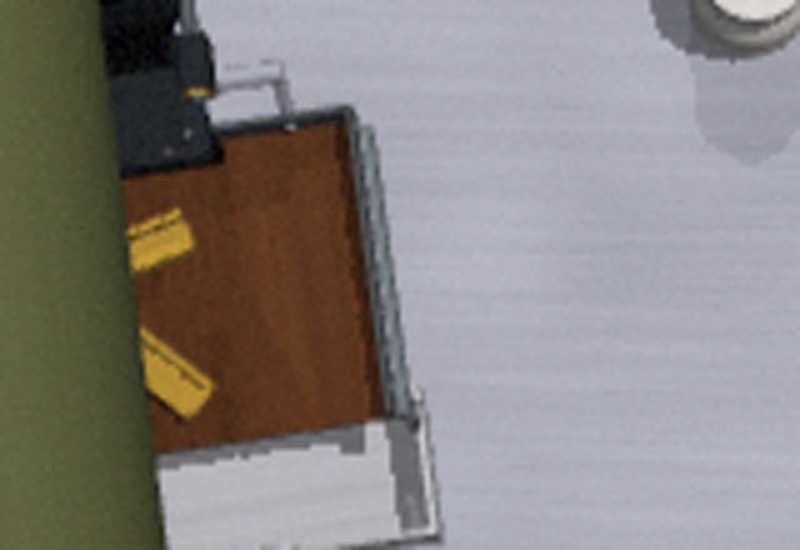

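The crop shows the cup's right end at (430,540) lying along and under the lip, with the gripper over the bar. Descend, grip and raise.

jog_arm(moves=[0,0.008,0.05,0,0,0,0,0,0.008,0.12,0,0,0,0,0,0.008,0.19,0,0,0,0,0,0.008,0.25,0,0,0,0,0,0.008,0.263,0,0,0,0,0,0.008,0.263,0,0,0,-1,0,0.008,0.263,0,0,0,-1,0,0.008,0.263,0,0,0,-1])

```text
time: 12.3
position: [0.6603, 0.2319, 0.1296]
tool_rot: [2.015, 2.409, 0.002]
ft_force: [0.9, 0.2, 0.7]
grip_width: 0.242
grip_force: 0.0
```

jog_arm(moves=[0,0,0,0,0,0,-1,0,0,0,0,0,0,-1,0,-0.009,-0.032,0,0,0,-1,0,-0.018,-0.064,0,0,0,-1,0,-0.03,-0.095,0,0,0,-1,0,-0.043,-0.126,0,0,0,-1,0,-0.058,-0.156,0,0,0,-1,0,-0.073,-0.185,0,0,0,-1])

```text
time: 13.3
position: [0.6408, 0.2283, 0.1832]
tool_rot: [2.013, 2.406, 0.007]
ft_force: [10.3, 2.9, -10.0]
grip_width: 0.121
grip_force: 40.0
```

jog_arm(moves=[0,-0.018,-0.028,0,0,0,-1,0,-0.037,-0.056,0,0,0,-1,0,-0.047,-0.07,0,0,0,-1,0,-0.057,-0.083,0,0,0,-1,0,-0.057,-0.085,0,0,0,-1,0,-0.057,-0.085,0,0,0,-1,0,-0.057,-0.085,0,0,0,-1,0,-0.057,-0.085,0,0,0,-1])

```text
time: 14.3
position: [0.6243, 0.2252, 0.2095]
tool_rot: [2.013, 2.406, 0.008]
ft_force: [9.6, 2.3, -6.6]
grip_width: 0.12
grip_force: 40.0
```

```bash
python3 - <<'E'
from h import *
st()
E
```

```text
14.3 tcp [0.6243 0.2252 0.2095] x [-0.176  0.984 -0.   ] z [ 0.007  0.001 -1.   ] w 10.5 gf 39.98969256877899 F [ 9.6  2.3 -6.6] q [-0.76  0.37  0.49  1.46 -0.18  1.35 -0.08]
```

jog_arm(moves=[0,0,0,0,0,0,-0.2,0,0,0,0,0,0,-0.2,0,0,0,0,0,0,-0.2,0,0,-0.05,0,0,0,-0.2,0,0,-0.12,0,0,0,-0.2,0,0,-0.16,0,0,0,-0.2,0,0,-0.2,0,0,0,-0.2,0,0,-0.2,0,0,0,-0.2])

```text
time: 15.3
position: [0.6218, 0.2249, 0.2709]
tool_rot: [2.015, 2.409, 0.003]
ft_force: [0.5, -0.1, -0.8]
grip_width: 0.401
grip_force: 0.0
```

```bash
python3 - <<'E'
from h import *
st();to([.5655,-.291,.16],np.radians(81))
d=ctrl.get_image("side"); cv2.imwrite("pics/s2.png",cv2.resize(d["pixels"][120:300,150:420,::-1],None,fx=2.9,fy=2.9))
E
```

```text
15.3 tcp [0.6218 0.2249 0.2709] x [-0.177  0.984  0.001] z [ 0.002  0.001 -1.   ] w 34.9 gf 0.0 F [ 0.5 -0.1 -0.8] q [-0.76  0.35  0.5   1.36 -0.16  1.47 -0.09]
t 15.3 at [0.6218 0.2249 0.2709] row [-1.66e+00 -4.89e-01  4.30e-01  2.00e-03 -1.00e-03  3.20e-01] width 34.9
```

View pics/s2.png

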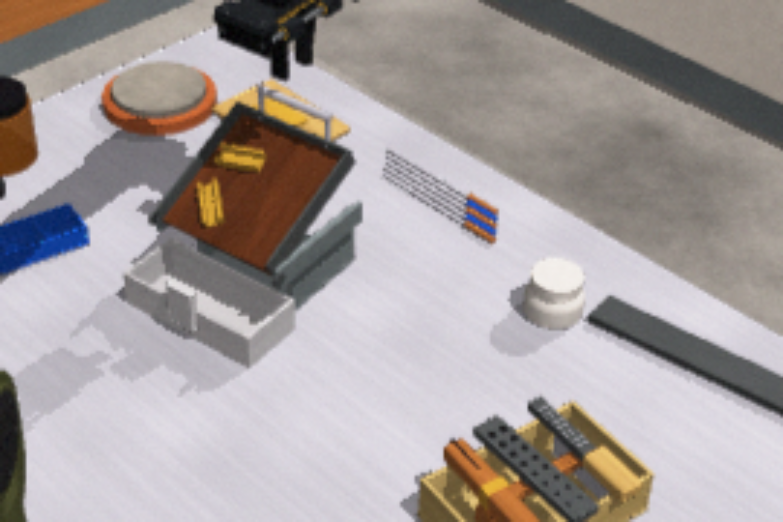

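The tray is raised, the cup is under the lip with its tab toward the robot, and both offcuts stayed put. On to the file.

jog_arm(moves=[-0.08,-0.025,0,0,0,0,-0.2,-0.19,-0.055,0,0,0,0,-0.2,-0.32,-0.09,0,0,0,0,-0.2,-0.45,-0.13,0,0,0,0,-0.2,-0.58,-0.17,0,0,0,0,-0.2,-0.7,-0.205,0,0,0,0,-0.2,-0.8,-0.235,0,0,0,0,-0.2,-0.83,-0.245,0,0,0,0,-0.2])

```text
time: 16.35
position: [0.5916, -0.0377, 0.2694]
tool_rot: [-2.023, -2.404, 0.002]
ft_force: [0.2, 0.3, 0.2]
grip_width: 0.399
grip_force: 0.0
```

jog_arm(moves=[-0.08,-0.025,0,0,0,0.03,-0.2,-0.22,-0.06,0.03,0,0,0.08,-0.2,-0.38,-0.11,0.1,0,0,0.14,-0.2,-0.54,-0.16,0.18,0,0,0.2,-0.2,-0.68,-0.2,0.26,0,0,0.26,-0.2,-0.79,-0.235,0.34,0,0,0.31,-0.2,-0.83,-0.244,0.4,0,0,0.32,-0.2,-0.83,-0.244,0.43,0,0,0.32,-0.2])

```text
time: 17.35
position: [0.5645, -0.291, 0.1393]
tool_rot: [-2.388, -2.039, 0.001]
ft_force: [-1.1, 0.6, -0.8]
grip_width: 0.401
grip_force: 0.0
```

```bash
python3 - <<'E'
from h import *
st();to([.5655,-.291,.0795],np.radians(81))
E
```

```text
17.35 tcp [ 0.5645 -0.291   0.1393] x [0.157 0.988 0.001] z [-0.002  0.001 -1.   ] w 34.9 gf 0.0 F [-1.1  0.6 -0.8] q [-0.16  0.42  0.76  1.62 -0.3   1.23  0.5 ]
t 17.35 at [ 0.5645 -0.291   0.1393] row [ 0.     0.004  0.262 -0.002 -0.001 -0.001] width 34.9
```

jog_arm(moves=[0,0.004,0.06,0,0,0,-0.2,0,0.004,0.14,0,0,0,-0.2,0,0.004,0.22,0,0,0,-0.2,0,0.004,0.258,0,0,0,-0.2,0,0.004,0.26,0,0,0,-0.2,0,0.004,0.26,0,0,0,-1,0,0.004,0.26,0,0,0,-1,0,0.004,0.26,0,0,0,-1])

```text
time: 18.35
position: [0.5667, -0.2917, 0.0636]
tool_rot: [2.389, 2.039, 0.002]
ft_force: [0.0, 0.5, 3.1]
grip_width: 0.202
grip_force: 40.0
```

jog_arm(moves=[0,0,0,0,0,0,-1,0,0,-0.03,0,0,0,-1,0,0,-0.08,0,0,0,-1,0,0,-0.13,0,0,0,-1,0,0,-0.15,0,0,0,-1,0,0,-0.15,0,0,0,-1,0,0,-0.15,0,0,0,-1,0,0,-0.15,0,0,0,-1])

```text
time: 19.35
position: [0.5658, -0.2912, 0.107]
tool_rot: [-2.389, -2.039, 0.001]
ft_force: [0.6, -0.6, -1.1]
grip_width: 0.198
grip_force: 40.0
```

```bash
python3 - <<'E'
from h import *
st()
d=ctrl.get_image("side"); crop(d,"s3",280,200,400,290,6)
E
```

```text
19.35 tcp [ 0.5658 -0.2912  0.107 ] x [0.157 0.988 0.   ] z [-0.001  0.    -1.   ] w 17.2 gf 39.96354639530182 F [ 0.6 -0.6 -1.1] q [-0.15  0.45  0.75  1.65 -0.33  1.17  0.52]
```

View pics/s3.png

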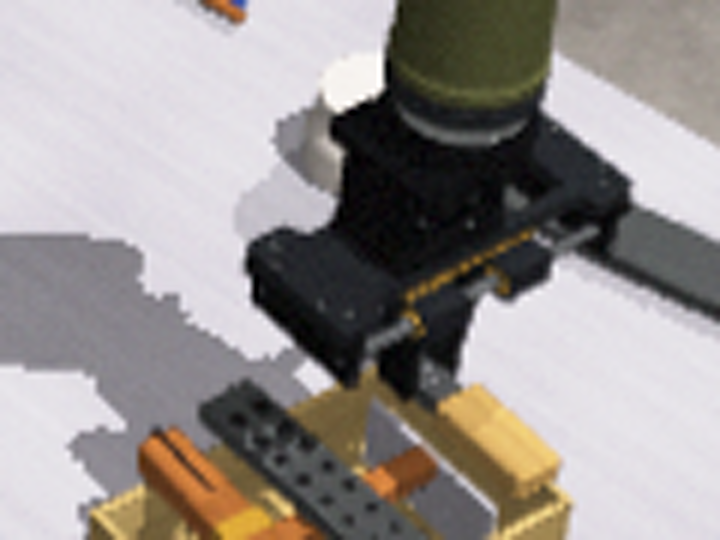

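The file is held level, and the scraper blade stands clear at the bin's far end (~(430,470)). Lay the file aside.

jog_arm(moves=[0.06,0,0,0,0,0,-1,0.16,0,0,0,0,0,-1,0.28,0,0,0,0,0,-1,0.4,0,0,0,0,0,-1,0.52,0,0,0,0,0,-1,0.61,0,0.03,0,0,0,-1,0.66,0,0.08,0,0,0,-1,0.667,0,0.12,0,0,0,-1])

```text
time: 20.4
position: [0.5972, -0.092, 0.0703]
tool_rot: [-2.386, -2.042, 0.001]
ft_force: [-0.5, 0.5, -1.2]
grip_width: 0.199
grip_force: 40.0
```

jog_arm(moves=[0,0,0.07,0,0,0,-1,0,0,0.14,0,0,0,-1,0,0,0.19,0,0,0,-1,0,0,0.215,0,0,0,-1,0,0,0.224,0,0,0,-1,0,0,0.224,0,0,0,-0.2,0,0,0.224,0,0,0,-0.2,0,0,0.224,0,0,0,-0.2])

```text
time: 21.4
position: [0.5981, -0.0938, 0.0051]
tool_rot: [2.389, 2.039, 0.002]
ft_force: [-0.7, 0.2, -0.4]
grip_width: 0.386
grip_force: 0.0
```

jog_arm(moves=[0,0,-0.08,0,0,0,-0.2,0,0,-0.2,0,0,0,0,0,0,-0.34,0,0,0,0,-0.04,-0.03,-0.43,0,0,0,0,-0.15,-0.08,-0.43,0,0,0,0,-0.27,-0.12,-0.43,0,0,0,0,-0.38,-0.17,-0.43,0,0,0,0,-0.45,-0.2,-0.43,0,0,0,0])

```text
time: 22.4
position: [0.5161, -0.2195, 0.1339]
tool_rot: [2.391, 2.037, 0.001]
ft_force: [-0.5, -0.2, 1.0]
grip_width: 0.501
grip_force: 0.0
```

```bash
python3 - <<'E'
from h import *
st();to([.502,-.2866,.0795],np.radians(81))
E
```

```text
22.4 tcp [ 0.5161 -0.2195  0.1339] x [0.159 0.987 0.   ] z [ 0.001  0.    -1.   ] w 43.6 gf 0.0 F [-0.5 -0.2  1. ] q [-0.35  0.24  0.8   1.81 -0.19  1.16  0.36]
t 22.4 at [ 0.5161 -0.2195  0.1339] row [-0.228 -0.011  0.244  0.001 -0.    -0.002] width 43.6
```

jog_arm(moves=[-0.05,0,0,0,0,0,0.15,-0.15,-0.006,0,0,0,0,0.15,-0.22,-0.011,0.03,0,0,0,0.15,-0.228,-0.011,0.1,0,0,0,0.15,-0.228,-0.011,0.18,0,0,0,0.15,-0.228,-0.011,0.238,0,0,0,0.15,-0.228,-0.011,0.242,0,0,0,0.15,-0.228,-0.011,0.242,0,0,0,-1])

```text
time: 23.4
position: [0.5036, -0.2845, 0.0611]
tool_rot: [2.388, 2.04, 0.0]
ft_force: [-0.2, 0.1, 0.6]
grip_width: 0.521
grip_force: 0.0
```

jog_arm(moves=[0,0,0,0,0,0,-1,0,0,0,0,0,0,-1,0,0,-0.03,0,0,0,-1,0,0,-0.08,0,0,0,-1,0,0,-0.13,0,0,0,-1,0,0,-0.15,0,0,0,-1,0,0,-0.15,0,0,0,-1,0,0,-0.15,0,0,0,-1])

```text
time: 24.4
position: [0.5028, -0.2844, 0.1054]
tool_rot: [-2.389, -2.039, 0.0]
ft_force: [0.6, 0.2, -3.4]
grip_width: 0.385
grip_force: 39.7
```

```bash
python3 - <<'E'
from h import *
st()
E
```

```text
24.4 tcp [ 0.5028 -0.2844  0.1054] x [0.157 0.988 0.   ] z [-0.001  0.    -1.   ] w 33.5 gf 39.71515953540802 F [ 0.6  0.2 -3.4] q [-0.22  0.33  0.81  1.8  -0.26  1.13  0.53]
```

jog_arm(moves=[0.06,0,0,0,0,0,-1,0.16,0,0,0,0,0,-1,0.28,0,0,0,0,0,-1,0.4,0,0,0,0,0,-1,0.52,0,0,0,0,0,-1,0.61,0,0.03,0,0,0,-1,0.66,0,0.08,0,0,0,-1,0.667,0,0.12,0,0,0,-1])

```text
time: 25.4
position: [0.5339, -0.0864, 0.0683]
tool_rot: [-2.387, -2.041, 0.002]
ft_force: [0.2, -0.6, -4.1]
grip_width: 0.385
grip_force: 39.7
```

jog_arm(moves=[0,0,0.07,0,0,0,-1,0,0,0.14,0,0,0,-1,0,0,0.19,0,0,0,-1,0,0,0.212,0,0,0,-1,0,0,0.221,0,0,0,-1,0,0,0.221,0,0,0,0.1,0,0,0.221,0,0,0,0.1,0,0,0.221,0,0,0,0.1])

```text
time: 26.4
position: [0.5353, -0.0871, 0.0044]
tool_rot: [2.388, 2.039, 0.002]
ft_force: [-0.3, 0.2, -0.3]
grip_width: 0.541
grip_force: 0.0
```

jog_arm(moves=[0,0,-0.08,0,0,0,0.1,0,0,-0.2,0,0,0,0,0,0,-0.34,0,0,0,0,-0.06,-0.02,-0.43,0,0,0,0,-0.21,-0.06,-0.43,0,0,0,0,-0.38,-0.1,-0.43,0,0,0,0,-0.53,-0.15,-0.43,0,0,0,0,-0.62,-0.18,-0.43,0,0,0,0])

```text
time: 27.4
position: [0.4506, -0.2649, 0.1332]
tool_rot: [2.392, 2.035, 0.001]
ft_force: [0.1, -0.1, -0.6]
grip_width: 0.504
grip_force: 0.0
```

```bash
python3 - <<'E'
from h import *
st();to([.444,-.2838,.0805],np.radians(81))
E
```

```text
27.4 tcp [ 0.4506 -0.2649  0.1332] x [ 0.16   0.987 -0.   ] z [ 0.001 -0.    -1.   ] w 43.8 gf 0.0 F [ 0.1 -0.1 -0.6] q [-0.34  0.15  0.89  1.91 -0.13  1.14  0.44]
t 27.4 at [ 0.4506 -0.2649  0.1332] row [-0.066 -0.012  0.238  0.001  0.    -0.003] width 43.8
```

jog_arm(moves=[-0.04,-0.006,0,0,0,0,0,-0.066,-0.012,0,0,0,0,0,-0.066,-0.012,0.06,0,0,0,0,-0.066,-0.012,0.14,0,0,0,0,-0.066,-0.012,0.21,0,0,0,0,-0.066,-0.012,0.237,0,0,0,0,-0.066,-0.012,0.237,0,0,0,-1,-0.066,-0.012,0.237,0,0,0,-1])

```text
time: 28.4
position: [0.4459, -0.2814, 0.062]
tool_rot: [2.388, 2.04, 0.001]
ft_force: [-0.5, -0.1, 0.3]
grip_width: 0.356
grip_force: 0.0
```

jog_arm(moves=[0,0,0,0,0,0,-1,0,0,0,0,0,0,-1,0,0,-0.03,0,0,0,-1,0,0,-0.08,0,0,0,-1,0,0,-0.13,0,0,0,-1,0,0,-0.15,0,0,0,-1,0,0,-0.15,0,0,0,-1,0,0,-0.15,0,0,0,-1])

```text
time: 29.4
position: [0.445, -0.2811, 0.1061]
tool_rot: [-2.389, -2.04, 0.0]
ft_force: [-0.3, 0.6, -0.6]
grip_width: 0.299
grip_force: 39.5
```

```bash
python3 - <<'E'
from h import *
st()
E
```

```text
29.4 tcp [ 0.445  -0.2811  0.1061] x [0.157 0.988 0.   ] z [-0.001  0.    -1.   ] w 26.0 gf 39.48986291885376 F [-0.3  0.6 -0.6] q [-0.29  0.2   0.89  1.92 -0.18  1.1   0.52]
```

jog_arm(moves=[0.06,0,0,0,0,0,-1,0.16,0,0,0,0,0,-1,0.28,0,0,0,0,0,-1,0.4,0,0,0,0,0,-1,0.52,0,0,0,0,0,-1,0.61,0,0.03,0,0,0,-1,0.66,0,0.08,0,0,0,-1,0.667,0,0.12,0,0,0,-1])

```text
time: 30.4
position: [0.4761, -0.0832, 0.069]
tool_rot: [-2.387, -2.041, 0.002]
ft_force: [-0.5, -0.2, -1.5]
grip_width: 0.296
grip_force: 39.5
```

jog_arm(moves=[0,0,0.07,0,0,0,-1,0,0,0.14,0,0,0,-1,0,0,0.19,0,0,0,-1,0,0,0.212,0,0,0,-1,0,0,0.222,0,0,0,-1,0,0,0.222,0,0,0,0,0,0,0.222,0,0,0,0,0,0,0.222,0,0,0,0])

```text
time: 31.4
position: [0.4772, -0.0836, 0.0044]
tool_rot: [2.389, 2.04, 0.002]
ft_force: [0.2, -0.1, -0.0]
grip_width: 0.481
grip_force: 0.0
```

jog_arm(moves=[0,0,-0.08,0,0,0,0,0,0,-0.2,0,0,0,0,0,0,-0.34,0,0,0,0,0,0,-0.48,0,0,0,0,0,0,-0.5,0,0,0,0,0,0,-0.5,0,0,0,0,0,0,-0.5,0,0,0,0,0,0,-0.5,0,0,0,0])

```text
time: 32.4
position: [0.4759, -0.0837, 0.1527]
tool_rot: [-2.389, -2.039, 0.003]
ft_force: [-0.1, -0.4, -0.3]
grip_width: 0.499
grip_force: 0.0
```

```bash
python3 - <<'E'
from h import *
st()
d=ctrl.get_image("top"); crop(d,"c4",290,175,430,280,5.6)
E
```

```text
32.4 tcp [ 0.4759 -0.0837  0.1527] x [ 0.157  0.988 -0.001] z [-0.002 -0.001 -1.   ] w 43.4 gf 0.0 F [-0.1 -0.4 -0.3] q [-0.64 -0.    0.76  1.97  0.    1.18 -0.03]
```

View pics/c4.png

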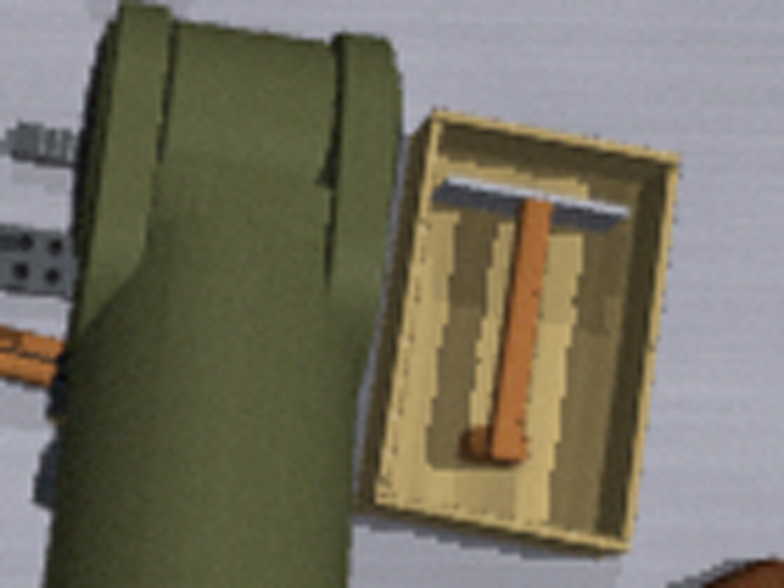

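The empty bin shows the scraper whole. The blade top runs (447,183)–(630,213) and the handle centre line (537,202)–(508,457), blade at the far end.

```bash
python3 - <<'E'
from h import *
d=ctrl.get_image("top")
b=lambda u,v,z:pt(d,290+u/5.6-.4,175+v/5.6-.4,z)
h1,h2=b(537,202,.056),b(508,457,.056); b1,b2=b(447,183,.052),b(630,213,.052)
v=h1-h2;L=np.hypot(*v[:2]);yaw=np.arctan2(v[1],v[0]);print("L",L,np.degrees(yaw), "blade",np.hypot(*(b1-b2)[:2]),np.degrees(np.arctan2(*(b1-b2)[1::-1])),(b1+b2)/2)
u=v[:2]/L; print("handle ends",h1,h2)
g=(h1[:2]+h2[:2])/2+u*.024; g2=((b1+b2)/2)[:2]-u*.048; print("grip",g,g2)
g=(g+g2)/2;print(g)
to([*g,.12],yaw+np.pi/2);to([*g,.053],yaw+np.pi/2)
E
```

```text
L 0.13553036198493348 -7.873982036595524 blade 0.0968358097482294 82.09063267844734 [ 0.57320115 -0.30158754  0.052     ]
handle ends [ 0.57010527 -0.29976794  0.056     ] [ 0.43585272 -0.28120099  0.056     ]
grip [ 0.52675272 -0.29377234] [ 0.5256537  -0.29501179]
[ 0.52620321 -0.29439206]
t 32.5 at [ 0.4762 -0.0838  0.1531] row [-0.667  0.275  0.173 -0.001  0.001 -0.019] width 43.6
t 32.5 at [ 0.4762 -0.0838  0.1531] row [-0.667  0.275  0.396 -0.001  0.001 -0.019] width 43.6
```

jog_arm(moves=[-0.05,0.03,0,0,0,-0.1,0,-0.12,0.06,0,0,0,-0.24,0,-0.2,0.1,0,0,0,-0.4,0,-0.3,0.15,0,0,0,-0.56,0,-0.4,0.2,0,0,0,-0.72,0,-0.5,0.24,0,0,0,-0.86,0,-0.58,0.27,0,0,0,-0.97,0,-0.6,0.28,0,0,0,-1,0])

```text
time: 33.5
position: [0.5308, -0.2771, 0.1532]
tool_rot: [-1.051, -2.96, 0.003]
ft_force: [-0.3, -0.0, -0.4]
grip_width: 0.5
grip_force: 0.0
```

```bash
python3 - <<'E'
from h import *
st();to([.5361,-.2958,.12],np.radians(172.1));to([.5361,-.2958,.051],np.radians(172.1))
E
```

```text
33.5 tcp [ 0.5308 -0.2771  0.1532] x [-0.776  0.631  0.   ] z [-0.001 -0.001 -1.   ] w 43.5 gf 0.0 F [-0.3 -0.  -0.4] q [-0.23  0.32  0.81  1.7  -0.24  1.23  1.52]
t 33.5 at [ 0.5308 -0.2771  0.1532] row [-0.053 -0.037  0.173 -0.002 -0.001 -0.52 ] width 43.5
t 33.5 at [ 0.5308 -0.2771  0.1532] row [-0.053 -0.036  0.403 -0.002 -0.001 -0.52 ] width 43.5
```

Rotate and descend onto the handle, grip firmly, lift 10 cm.

jog_arm(moves=[-0.02,-0.01,0,0,0,-0.12,0,-0.04,-0.03,0,0,0,-0.27,0,-0.053,-0.036,0.04,0,0,-0.42,0,-0.053,-0.036,0.12,0,0,-0.52,0,-0.053,-0.036,0.22,0,0,-0.52,0,-0.053,-0.036,0.32,0,0,-0.52,0,-0.053,-0.036,0.39,0,0,-0.52,0,-0.053,-0.036,0.403,0,0,-0.52,0], newtons=55)

```text
time: 34.5
position: [0.536, -0.2925, 0.0312]
tool_rot: [-0.214, -3.131, -0.001]
ft_force: [0.2, 0.5, 0.7]
grip_width: 0.502
grip_force: 0.0
```

jog_arm(moves=[0,0,0,0,0,0,-1,0,0,0,0,0,0,-1,0,0,0,0,0,0,-1,0,0,0,0,0,0,-1,0,0,-0.03,0,0,0,-1,0,0,-0.1,0,0,0,-1,0,0,-0.2,0,0,0,-1,0,0,-0.3,0,0,0,-1])

```text
time: 35.5
position: [0.537, -0.2931, 0.1251]
tool_rot: [0.214, 3.133, -0.0]
ft_force: [0.5, -0.4, -1.3]
grip_width: 0.181
grip_force: 55.0
```

```bash
python3 - <<'E'
from h import *
st()
d=ctrl.get_image("top"); i=d["pixels"][140:300,150:430,::-1]; cv2.imwrite("pics/c5.png",cv2.resize(i,None,fx=2.8,fy=2.8,interpolation=cv2.INTER_CUBIC))
E
```

```text
35.5 tcp [ 0.537  -0.2931  0.1251] x [-0.991  0.136 -0.001] z [ 0.001 -0.    -1.   ] w 15.7 gf 54.98886823654175 F [ 0.5 -0.4 -1.3] q [-0.12  0.36  0.7   1.69 -0.25  1.18  2.09]
```

View pics/c5.png

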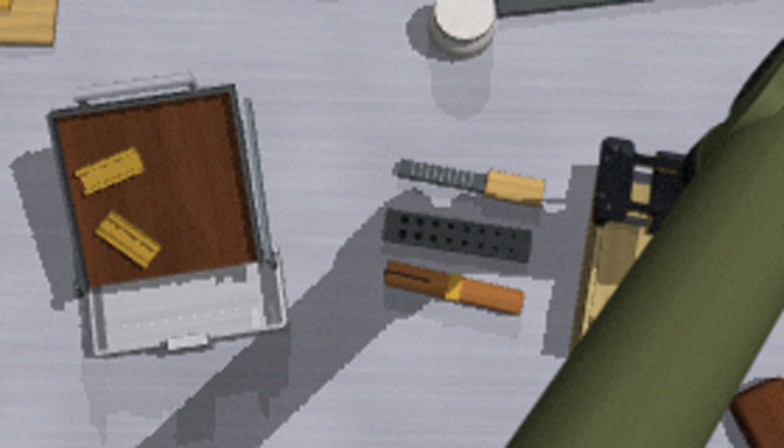

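The tray is tilted with the offcuts at (110,172) and (128,239), and the cup stands under the lip with its tab at (187,342). The three tools lie on the bench at (470,182), (457,234) and (453,287). Measure cup and offcuts on the tilted floor.

```bash
cat >> h.py <<'E'
ex=np.array([np.cos(np.radians(10.2)),np.sin(np.radians(10.2)),0]);ey=np.array([-ex[1],ex[0],0]);ez=np.array([0,0,1.])
lip=np.array([.4672,.1972,.1])
def tray(d,u,v,h=.014,th=.45):
    "pixel -> tray coordinates on plane at height h over tilted floor"
    n=-np.sin(th)*ex+np.cos(th)*ez; X=np.cos(th)*ex+np.sin(th)*ez
    r=pt(d,u,v,0)-d["xyz"]; p=d["xyz"]+r*((lip+n*h-d["xyz"])@n)/(r@n)
    return np.array([(p-lip)@X,(p-lip)@ey])
E
python3 - <<'E'
from h import *
d=ctrl.get_image("top")
b=lambda u,v:(150+u/2.8-.3,140+v/2.8-.3)
for n,c in(("a",[(75,172),(137,150),(145,170),(83,195)]),("b",[(110,210),(160,245),(148,268),(95,233)])):
    P=np.array([tray(d,*b(*q)) for q in c]);print(n,P.mean(0).round(4),P.round(3).tolist())
print("lip ends",tray(d,*b(93,283),h=0),tray(d,*b(258,260),h=0))
P=[pt(d,*b(*q),.048) for q in((98,355),(287,325))]
print("cup front", [((p-lip)@ex,(p-lip)@ey) for p in P])
p=pt(d,*b(187,341),.078);print("tab",(p-lip)@ex,(p-lip)@ey)
E
```

```text
a [0.1159 0.0407] [[0.121, 0.073], [0.133, 0.011], [0.113, 0.007], [0.097, 0.07]]
b [0.0474 0.0355] [[0.079, 0.048], [0.037, 0.006], [0.016, 0.022], [0.058, 0.066]]
lip ends [0.00468325 0.08073016] [ 0.00342847 -0.08437535]
cup front [(np.float64(-0.06140361973966728), np.float64(0.09491968434369381)), (np.float64(-0.059455595950165745), np.float64(-0.10138652392649405))]
tab -0.0638799596367568 -0.0017427725403050761
```

```bash
cat >> h.py <<'E'
def rake(x,y,h,al=12,th=.45,gx=.0375,gz=.0445):
    al=np.radians(al);sx=np.cos(al)*ex+np.sin(al)*ez;sz=-np.sin(al)*ex+np.cos(al)*ez
    X=np.cos(th)*ex+np.sin(th)*ez;n=-np.sin(th)*ex+np.cos(th)*ez
    p=lip+x*X+y*ey+h*n-gx*sx+(gz-ctrl.grasp_offset)*sz
    Rt=R.from_matrix(np.array([-sx,ey,-sz]).T)
    s=ctrl.get_state();Rc=R.from_rotvec(s["tool_rot"])
    print((x,y,h),"row",np.round(np.r_[Rc.inv().apply(p-s["position"])/.3,(Rc.inv()*Rt).as_rotvec()/(np.pi/3)],3),"tcp",p.round(3))
E
python3 - <<'E'
from h import *
rake(.15,.031,.08)
E
```

```text
(0.15, 0.031, 0.08) row [ 0.306  1.749 -0.428 -0.034 -0.191 -0.299] tcp [0.519 0.238 0.255]
```

jog_arm(moves=[0.01,0.03,-0.06,0,0,0,-1,0.02,0.1,-0.14,0,0,0,-1,0.04,0.22,-0.22,0,0,0,-1,0.06,0.36,-0.3,0,0,0,-1,0.08,0.52,-0.37,0,0,0,-1,0.1,0.68,-0.42,0,0,0,-1,0.12,0.8,-0.428,0,0,0,-1,0.13,0.86,-0.428,0,0,0,-1])

```text
time: 36.6
position: [0.5329, -0.0292, 0.2515]
tool_rot: [-0.208, -3.134, -0.001]
ft_force: [0.6, -0.7, -1.9]
grip_width: 0.178
grip_force: 55.0
```

jog_arm(moves=[0.01,0.05,0,-0.003,-0.02,-0.03,-1,0.03,0.15,0,-0.008,-0.05,-0.07,-1,0.06,0.28,0,-0.014,-0.08,-0.12,-1,0.09,0.43,0,-0.02,-0.11,-0.17,-1,0.12,0.58,0,-0.026,-0.14,-0.22,-1,0.15,0.72,0,-0.03,-0.17,-0.26,-1,0.17,0.83,0,-0.034,-0.191,-0.299,-1,0.176,0.88,0,-0.034,-0.191,-0.299,-1])

```text
time: 37.6
position: [0.5161, 0.2386, 0.2512]
tool_rot: [-0.265, 2.928, 0.033]
ft_force: [0.3, -0.3, -2.0]
grip_width: 0.179
grip_force: 55.0
```

```bash
python3 - <<'E'
from h import *
st()
for a in((.155,.031,.06),(.155,.031,.002),(.08,.031,.002),(0,.031,.002),(-.012,.031,.002)):rake(*a)
d=ctrl.get_image("side"); crop(d,"s4",190,150,290,225,8)
E
```

```text
37.6 tcp [0.5161 0.2386 0.2512] x [-0.964 -0.176 -0.201] z [ 0.197  0.04  -0.98 ] w 15.5 gf 54.98859481886029 F [ 0.3 -0.3 -2. ] q [-0.8  -0.02  0.28  1.8   0.08  1.17  1.2 ]
(0.155, 0.031, 0.06) row [-0.044 -0.004  0.051  0.004 -0.007  0.002] tcp [0.532 0.24  0.239]
(0.155, 0.031, 0.002) row [-0.091 -0.005  0.238  0.004 -0.007  0.002] tcp [0.557 0.245 0.187]
(0.08, 0.031, 0.002) row [ 0.151 -0.005  0.3    0.004 -0.007  0.002] tcp [0.49  0.233 0.154]
(0, 0.031, 0.002) row [ 0.41  -0.004  0.365  0.004 -0.007  0.002] tcp [0.419 0.22  0.119]
(-0.012, 0.031, 0.002) row [ 0.448 -0.004  0.375  0.004 -0.007  0.002] tcp [0.409 0.218 0.114]
```

View pics/s4.png

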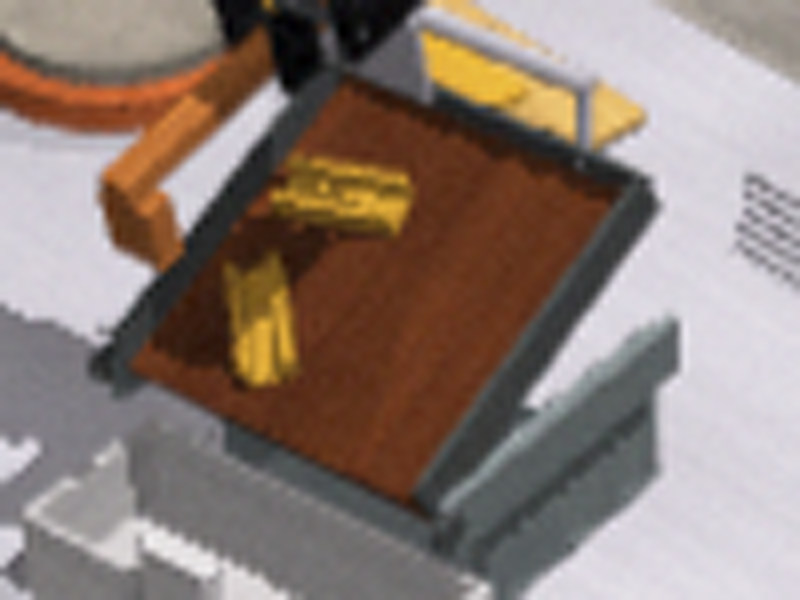

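The blade hovers above the rear of the tray floor (390,70), with the offcuts at (340,195) and (262,320). Lower it in two steps, checking in between.

jog_arm(moves=[-0.02,0,0.02,0,0,0,-1,-0.044,-0.004,0.05,0,-0.007,0,-1,-0.055,-0.004,0.09,0,-0.007,0,-1,-0.065,-0.004,0.13,0,-0.007,0,-1,-0.072,-0.004,0.16,0,-0.007,0,-1,-0.072,-0.004,0.164,0,-0.007,0,-1,-0.072,-0.004,0.164,0,-0.007,0,-1,-0.072,-0.004,0.164,0,-0.007,0,-1])

```text
time: 38.65
position: [0.5479, 0.2413, 0.2081]
tool_rot: [-0.26, 2.921, 0.034]
ft_force: [-0.2, -0.1, -2.4]
grip_width: 0.181
grip_force: 55.0
```

```bash
python3 - <<'E'
from h import *
st()
for a in((.155,.031,.025),(.155,.031,.002)):rake(*a)
d=ctrl.get_image("side"); crop(d,"s5",205,140,285,200,10)
T=lambda x,y,h:lip+x*(np.cos(.45)*ex+np.sin(.45)*ez)+y*ey+h*(-np.sin(.45)*ex+np.cos(.45)*ez)
for q in((.155,-.017,.025),(.155,-.017,.002),(.175,-.085,.0),(.175,.085,0)): print(q,((px(d,T(*q))-[205,140])*10).round())
E
```

```text
38.65 tcp [0.5479 0.2413 0.2081] x [-0.963 -0.173 -0.209] z [ 0.205  0.041 -0.978] w 15.8 gf 54.9890392832458 F [-0.2 -0.1 -2.4] q [-0.78  0.06  0.3   1.8   0.05  1.08  1.24]
(0.155, 0.031, 0.025) row [ 0.002  0.006  0.002  0.004  0.001 -0.001] tcp [0.547 0.243 0.207]
(0.155, 0.031, 0.002) row [-0.016  0.006  0.076  0.004  0.001 -0.001] tcp [0.557 0.245 0.187]
(0.155, -0.017, 0.025) [441. 287.]
(0.155, -0.017, 0.002) [460. 323.]
(0.175, -0.085, 0.0) [644. 349.]
(0.175, 0.085, 0) [274. 188.]
```

View pics/s5.png

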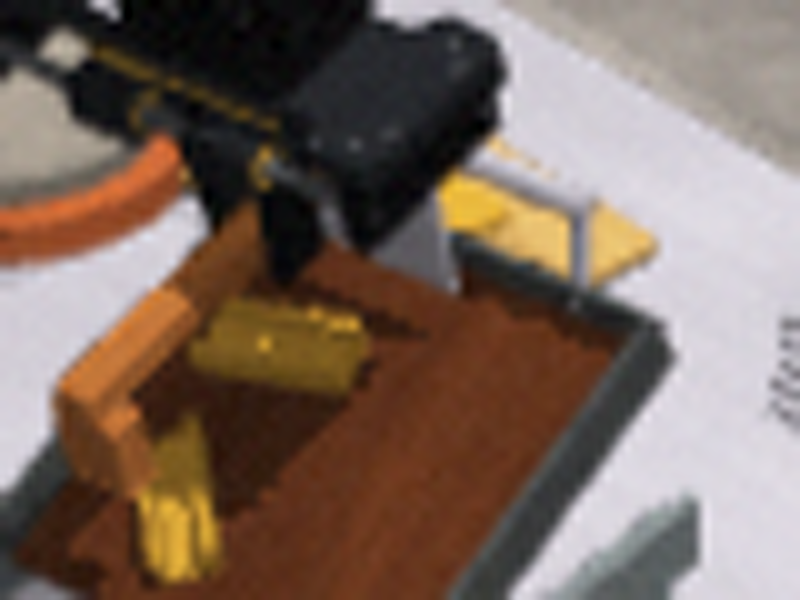

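jog_arm(moves=[-0.004,0.006,0.02,0,0,0,-1,-0.01,0.012,0.045,0,0,0,-1,-0.014,0.012,0.065,0,0,0,-1,-0.016,0.012,0.073,0,0,0,-1,-0.016,0.012,0.073,0,0,0,-1,0.003,0.012,0.078,0,0,0,-1,0.03,0.012,0.085,0,0,0,-1,0.06,0.012,0.092,0,0,0,-1])

```text
time: 39.7
position: [0.5348, 0.2425, 0.1766]
tool_rot: [-0.26, 2.921, 0.033]
ft_force: [0.6, -0.7, -1.6]
grip_width: 0.176
grip_force: 55.0
```

```bash
python3 - <<'E'
from h import *
st()
for a in((.13,.034,.003),(.06,.034,.003)):rake(*a)
E
```

```text
39.7 tcp [0.5348 0.2425 0.1766] x [-0.963 -0.172 -0.208] z [ 0.204  0.041 -0.978] w 15.3 gf 54.98882196843624 F [ 0.6 -0.7 -1.6] q [-0.79  0.06  0.29  1.87  0.05  1.01  1.22]
(0.13, 0.034, 0.003) row [ 0.003  0.005 -0.001  0.004  0.    -0.001] tcp [0.534 0.244 0.177]
(0.06, 0.034, 0.003) row [ 0.229  0.004  0.055  0.004  0.    -0.001] tcp [0.472 0.233 0.146]
```

jog_arm(moves=[0.025,0.004,0.006,0,0,0,-1,0.055,0.004,0.013,0,0,0,-1,0.085,0.004,0.02,0,0,0,-1,0.115,0.004,0.027,0,0,0,-1,0.145,0.004,0.034,0,0,0,-1,0.175,0.004,0.042,0,0,0,-1,0.205,0.004,0.049,0,0,0,-1,0.228,0.004,0.055,0,0,0,-1])

```text
time: 40.7
position: [0.4722, 0.2326, 0.1461]
tool_rot: [-0.26, 2.921, 0.033]
ft_force: [0.1, -0.0, -1.0]
grip_width: 0.178
grip_force: 55.0
```

```bash
python3 - <<'E'
from h import *
st()
for a in((.06,.034,.003),(.02,.034,.003),(-.012,.034,.003)):rake(*a)
d=ctrl.get_image("side"); crop(d,"s6",195,150,275,210,8)
E
```

```text
40.7 tcp [0.4722 0.2326 0.1461] x [-0.963 -0.173 -0.208] z [ 0.204  0.041 -0.978] w 15.5 gf 54.989122822880745 F [ 0.1 -0.  -1. ] q [-0.82 -0.05  0.26  2.04  0.11  0.96  1.13]
(0.06, 0.034, 0.003) row [ 0.002  0.    -0.001  0.004  0.    -0.001] tcp [0.472 0.233 0.146]
(0.02, 0.034, 0.003) row [ 0.131  0.     0.031  0.004  0.    -0.001] tcp [0.436 0.226 0.129]
(-0.012, 0.034, 0.003) row [ 0.235 -0.     0.056  0.004  0.    -0.001] tcp [0.408 0.221 0.115]
```

View pics/s6.png

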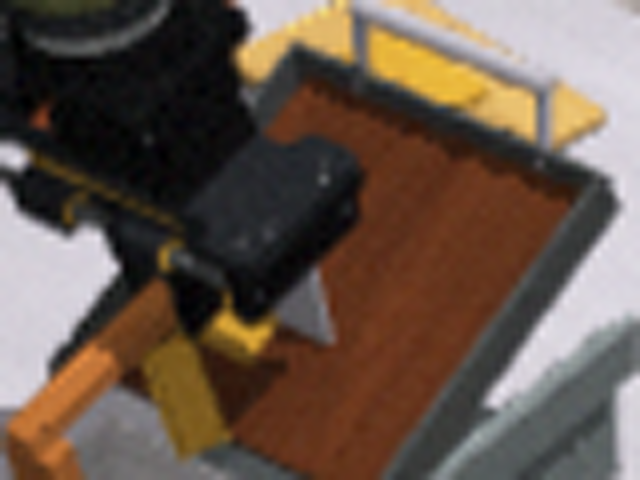

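The blade is at (320,320) with offcut a touching it, and offcut b reaches the lip at (190,400). Continue slowly over the lip.

jog_arm(moves=[0.02,0,0.005,0,0,0,-1,0.045,0,0.011,0,0,0,-1,0.07,0,0.017,0,0,0,-1,0.095,0,0.023,0,0,0,-1,0.12,0,0.029,0,0,0,-1,0.145,0,0.035,0,0,0,-1,0.165,0,0.04,0,0,0,-1,0.185,0,0.044,0,0,0,-1])

```text
time: 41.75
position: [0.4216, 0.2235, 0.1217]
tool_rot: [-0.26, 2.922, 0.033]
ft_force: [0.4, 0.0, -0.9]
grip_width: 0.178
grip_force: 55.0
```

jog_arm(moves=[0.012,0,0.003,0,0,0,-1,0.025,0,0.006,0,0,0,-1,0.037,0,0.009,0,0,0,-1,0.05,0,0.012,0,0,0,-1,0.06,0,0.012,0,0,0,-1,0.07,0,0.012,0,0,0,-1,0.07,0,0.012,0,0,0,-1,0.07,0,0.012,0,0,0,-1])

```text
time: 42.75
position: [0.4027, 0.2202, 0.1142]
tool_rot: [-0.26, 2.921, 0.033]
ft_force: [-0.5, 0.2, -1.6]
grip_width: 0.18
grip_force: 55.0
```

```bash
python3 - <<'E'
from h import *
st()
d=ctrl.get_image("side"); crop(d,"s7",170,150,290,240,6.6)
for n in("side","top"):
    d=ctrl.get_image(n) if n=="top" else d
    h=cv2.cvtColor(d["pixels"],cv2.COLOR_RGB2HSV); m=cv2.inRange(h,(20,140,70),(32,255,255))
    k,_,s,c=cv2.connectedComponentsWithStats(m)
    print(n,[(s[i].tolist(),c[i].round(1).tolist()) for i in range(1,k) if s[i,4]>8])
E
```

```text
42.75 tcp [0.4027 0.2202 0.1142] x [-0.963 -0.172 -0.208] z [ 0.204  0.041 -0.978] w 15.7 gf 54.98901721090078 F [-0.5  0.2 -1.6] q [-0.85 -0.16  0.2   2.21  0.16  0.91  1.02]
side [([241, 154, 16, 10, 77], [247.8, 158.5]), ([211, 214, 14, 8, 33], [217.8, 217.0]), ([277, 260, 8, 5, 19], [280.7, 261.5])]
top [([128, 130, 27, 14, 333], [141.1, 136.1]), ([193, 239, 20, 7, 97], [202.2, 242.1]), ([309, 238, 6, 9, 39], [311.9, 242.1])]
```

jog_arm(moves=[0,0,-0.06,0,0,0,-1,0,0,-0.16,0,0,0,-1,0,0,-0.28,0,0,0,-1,0,-0.08,-0.38,0,0,0,-1,-0.05,-0.22,-0.42,0,0,0,-1,-0.12,-0.38,-0.42,0,0,0,-1,-0.2,-0.55,-0.42,0,0,0,-1,-0.25,-0.68,-0.42,0,0,0,-1])

```text
time: 43.85
position: [0.4865, 0.0239, 0.2528]
tool_rot: [-0.255, 2.92, 0.032]
ft_force: [0.3, 1.0, -1.5]
grip_width: 0.177
grip_force: 55.0
```

```bash
python3 - <<'E'
from h import *
st()
ims=[]
for n,r in(("side",(170,150,290,240)),("top",(170,160,290,260))):
    d=ctrl.get_image(n)
    h=cv2.cvtColor(d["pixels"],cv2.COLOR_RGB2HSV); m=cv2.inRange(h,(20,120,50),(32,255,255))
    k,_,s,c=cv2.connectedComponentsWithStats(m)
    print(n,[(s[i].tolist(),c[i].round(1).tolist()) for i in range(1,k) if s[i,4]>8])
    u0,v0,u1,v1=r; ims.append(cv2.resize(d["pixels"][v0:v1,u0:u1,::-1],(390,330)))
cv2.imwrite("pics/m1.png",np.hstack(ims))
E
```

```text
43.85 tcp [0.4865 0.0239 0.2528] x [-0.963 -0.169 -0.21 ] z [ 0.206  0.04  -0.978] w 15.4 gf 54.990429282188416 F [ 0.3  1.  -1.5] q [-0.22 -0.21  0.11  1.96  0.01  1.18  1.64]
side [([221, 216, 4, 7, 10], [222.4, 218.5]), ([312, 251, 15, 11, 52], [319.2, 256.4]), ([277, 260, 8, 6, 21], [280.4, 261.7]), ([295, 260, 79, 64, 1297], [335.0, 290.1]), ([340, 277, 6, 5, 13], [342.1, 278.8]), ([335, 280, 4, 6, 10], [336.7, 282.1]), ([336, 291, 7, 6, 9], [338.8, 293.3])]
top [([159, 122, 6, 7, 13], [161.4, 125.0]), ([126, 128, 31, 19, 364], [141.2, 136.2]), ([163, 133, 8, 5, 15], [167.3, 134.9]), ([193, 239, 20, 7, 92], [202.1, 242.0]), ([312, 238, 3, 10, 24], [312.8, 241.8]), ([192, 249, 22, 14, 155], [202.5, 256.1])]
```

View pics/m1.png

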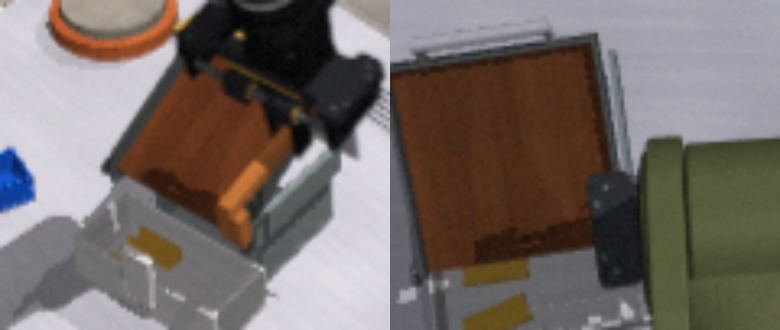

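Both offcuts lie in the cup in both views (side (155,248); top (495,273) and (498,312)), and the tray floor is empty. Now the scraper goes back to the bin.

```bash
python3 - <<'E'
from h import *
to([.537,-.293,.18],np.radians(172.2),False)
E
```

```text
t 43.95 at [0.4871 0.0217 0.2525] row [ 0.063 -1.063  0.231  0.033  0.199  0.291] width 15.7
```

jog_arm(moves=[0,-0.04,0,0.003,0.02,0.02,-1,0.01,-0.14,0,0.008,0.05,0.06,-1,0.02,-0.28,0,0.014,0.09,0.11,-1,0.03,-0.44,0,0.02,0.13,0.17,-1,0.04,-0.6,0,0.026,0.16,0.23,-1,0.05,-0.76,0.02,0.03,0.19,0.27,-1,0.06,-0.89,0.05,0.033,0.199,0.291,-1,0.063,-0.97,0.08,0.033,0.199,0.291,-1])

```text
time: 44.95
position: [0.5228, -0.2652, 0.223]
tool_rot: [-0.206, -3.132, 0.001]
ft_force: [-0.2, -0.2, -1.6]
grip_width: 0.176
grip_force: 55.0
```

```bash
python3 - <<'E'
from h import *
st();to([.537,-.293,.18],np.radians(172.2),False);to([.537,-.293,.033],np.radians(172.2),False)
E
```

```text
44.95 tcp [ 0.5228 -0.2652  0.223 ] x [-0.991  0.131  0.003] z [-0.003 -0.    -1.   ] w 15.3 gf 54.989862721413374 F [-0.2 -0.2 -1.6] q [ 0.06  0.19  0.42  1.63 -0.08  1.34  1.93]
t 44.95 at [ 0.5228 -0.2652  0.223 ] row [-0.06  -0.086  0.143 -0.001 -0.003  0.004] width 15.3
t 44.95 at [ 0.5228 -0.2652  0.223 ] row [-0.061 -0.085  0.633 -0.001 -0.003  0.004] width 15.3
```

jog_arm(moves=[-0.03,-0.05,0,0,0,0.004,-1,-0.06,-0.083,0.05,0,-0.002,0.004,-1,-0.061,-0.085,0.14,0,-0.003,0.004,-1,-0.061,-0.085,0.26,0,-0.003,0.004,-1,-0.061,-0.085,0.38,0,-0.003,0.004,-1,-0.061,-0.085,0.49,0,-0.003,0.004,-1,-0.061,-0.085,0.56,0,-0.003,0.004,-1,-0.061,-0.085,0.6,0,-0.003,0.004,-1])

```text
time: 45.95
position: [0.544, -0.2981, 0.051]
tool_rot: [0.208, 3.117, -0.019]
ft_force: [1.0, -13.7, 27.9]
grip_width: 0.218
grip_force: 54.7
```

jog_arm(moves=[0,0,0.01,0,0,0,-1,0,0,0.02,0,0,0,-1,0,0,0.028,0,0,0,-1,0,0,0.033,0,0,0,-1,0,0,0.033,0,0,0,-1,0,0,0.033,0,0,0,0,0,0,0.033,0,0,0,0,0,0,0.033,0,0,0,0])

```text
time: 46.95
position: [0.5382, -0.2874, 0.033]
tool_rot: [0.206, 3.134, 0.004]
ft_force: [0.3, -0.3, -0.1]
grip_width: 0.457
grip_force: 0.0
```

jog_arm(moves=[0,0,-0.03,0,0,0,0,0,0,-0.1,0,0,0,0,0,0,-0.2,0,0,0,0,0,0,-0.32,0,0,0,0,0,0,-0.42,0,0,0,0,0,0,-0.45,0,0,0,0,0,0,-0.45,0,0,0,0,0,0,-0.45,0,0,0,0])

```text
time: 47.95
position: [0.5371, -0.2883, 0.1669]
tool_rot: [-0.207, -3.134, -0.003]
ft_force: [0.2, -0.8, 0.2]
grip_width: 0.499
grip_force: 0.0
```

```bash
python3 - <<'E'
from h import *
st();to([.4772,-.0836,.15],np.radians(81),False)
E
```

```text
47.95 tcp [ 0.5371 -0.2883  0.1669] x [-0.991  0.132  0.001] z [-0.     0.002 -1.   ] w 43.4 gf 0.0 F [ 0.2 -0.8  0.2] q [ 0.09  0.28  0.43  1.64 -0.12  1.25  1.98]
t 47.95 at [ 0.5371 -0.2883  0.1669] row [ 2.880e-01  6.500e-01  5.800e-02  2.000e-03  1.000e-03 -1.476e+00] width 43.4
```

The scraper met resistance on the way down, so I'll move clear and measure it by colour masks.

jog_arm(moves=[0.02,0.05,0,0,0,0.1,0,0.05,0.12,0,0,0,0.24,0,0.09,0.22,0,0,0,0.4,0,0.14,0.33,0,0,0,0.56,0,0.2,0.45,0,0,0,0.72,0,0.25,0.56,0,0,0,0.86,0,0.28,0.63,0.02,0,0,0.97,0,0.288,0.65,0.05,0,0,1,0])

```text
time: 48.95
position: [0.477, -0.0822, 0.1525]
tool_rot: [-1.745, -2.612, -0.002]
ft_force: [0.4, -1.0, -0.1]
grip_width: 0.501
grip_force: 0.0
```

jog_arm(moves=[0,0,0,0,0,0.1,0,0,0,0,0,0,0.22,0,0,0,0,0,0,0.35,0,0,0,0,0,0,0.46,0,0,0,0,0,0,0.524,0,0,0,0,0,0,0.524,0,0,0,0,0,0,0.524,0,0,0,0,0,0,0.524,0])

```text
time: 49.95
position: [0.4778, -0.0843, 0.1534]
tool_rot: [2.388, 2.04, 0.003]
ft_force: [-0.6, 0.6, -1.2]
grip_width: 0.501
grip_force: 0.0
```

```bash
python3 - <<'E'
from h import *
st()
d=ctrl.get_image("top");p=d["pixels"];h=cv2.cvtColor(p,cv2.COLOR_RGB2HSV)
# reference colours from c4: handle orange, blade bluish grey
ch="."; reg=h[190:285,350:420]
def cls(x):
    H,S,V=map(int,x)
    if S>150 and H<16 and V>90: return "H"      # orange wood
    if S>60 and 14<=H<32: return "w" if V>110 else "v"      # ply
    if S<70 and V<150: return "b" if V>60 else "k"
    return "." if V>150 else "g"
for r in reg[::2]: print("".join(cls(x) for x in r))
c=cv2.imread("pics/c4.png"); print(cv2.cvtColor(c,cv2.COLOR_BGR2HSV)[[190,205,330,330],[470,600,520,518]])
E
```

```text
49.95 tcp [ 0.4778 -0.0843  0.1534] x [0.156 0.988 0.001] z [ 0.002  0.001 -1.   ] w 43.6 gf 0.0 F [-0.6  0.6 -1.2] q [-0.24  0.01  0.37  1.95 -0.    1.18 -0.03]
gvggggggggggb.........................................................
ggggvgggggggb.........................................................
ggggggvgggggb....b.b..................................................
ggggggvggggvb..bvwwvwwwwwwwwb.........................................
vgvgggggggggb.bvvwwvvvvvvvvvvvvwwwwwwww...............................
vggggggggvggbvvvvwvvvvvvvvvvvvvvvvvvvvvvvwwwwwwwww....................
ggggggvvggggbvvvwwwvvvvvvvvvvvvvvvvvvvvvvvvvvvvvvvvvwwwwwwww..........
vgggggvvvvvbbvvvbbbbbbbbbbbbbbbbbvvvvvvvvvvvvvvvvvvvvvvvvvvvwb........
gggvvvgggggbvvvvvwwwwvvbbbbbbbbbb..bbbbvwwwvvvvvvvvvvvvvvvvwwb........
vggvvgvggggbvvvwwwwwwwwwwwwwwbbbbbgggwg......bvvvvvvvvvvvvvww.........
ggggvgvgggbbvvvwwvvvvvvvvvvvvvvvvvvHHHHHwwvbbbb.bvvvvvvvvvvww.........
gggvvgvggvbvvvvwwwwvvvvvvwvvvvvvvvvHHHHHwwwwwvvvvvvvvvvvvvvw..........
vgggggggggbvvvwwwwwvvvvvvvwwwwwwwHHHHHHHwwwwwvvvvvvvvvvvvvwwb.........
ggggggggggbvvvw
[... 1830 characters left out ...]

gvgbbbbbbbbbbbbvvvvvvvvvvvwwwwwwwwwwwwwwwwwwwwvvvvvvw.................
gggb..........bbbbbbbbbbbbvvvvvvvvvvwwwwwwwwwwwvvvvww.................
gvgb..................bbbbbbbbbbbbbvvvvvvvvvvvwwwwww..................
ggvb.............................bbbbbbbbbbbbbbbbbb...................
vvg................................................................bbb
vgg...........................................................bbbbbbgg
ggg........................................................bbbbbgggggg
ggb...................................................bbbbbbkggggggggg
ggb...................................................bbbbbbgggggggggg
[[120  22  93]
 [124  10 171]
 [ 14 173 167]
 [ 14 174 166]]
```

The mask print shows the scraper rolled sideways: its left blade corner sits on the left rim and the heel's foot shows to the left. I'll nudge it rightwards off the rim with closed fingers. First, the handle position.

```bash
cat > scr.py <<'E'
from h import *
def line(show=True):
    "handle line from orange mask inside bin region, in bin coords (x along -8.9deg)"
    d=ctrl.get_image("top");h=cv2.cvtColor(d["pixels"],cv2.COLOR_RGB2HSV)
    m=cv2.inRange(h,(0,150,90),(15,255,255));k=np.zeros_like(m);k[195:270,365:410]=1
    r,c=np.nonzero(m*k); rows=range(r.min(),r.max()+1)
    for v in list(rows)[1::7]:
        cc=c[r==v]; print(v,cc.min(),cc.max(),end=" ")
        for z in(.056,.07):
            q=pt(d,cc.mean(),v,z)-[.5027,-.2938,0];a=np.radians(-8.9)
            print(z,"bin x",round(q[0]*np.cos(a)+q[1]*np.sin(a),4),"y L",[round(-(pt(d,e,v,z)-[.5027,-.2938,0])[0]*np.sin(a)+(pt(d,e,v,z)-[.5027,-.2938,0])[1]*np.cos(a),4) for e in(cc.min()-.5,cc.max()+.5)],end=" ")
        print()
E
python3 -c "
from scr import *
line()
d=ctrl.get_image('top');h=cv2.cvtColor(d['pixels'],cv2.COLOR_RGB2HSV)
print(h[200:214,362:404,2])" | sed 's/\[ *//;s/\]//'
```

```text
209 386 389 0.056 bin x 0.0736 y L np.float64(0.0052), np.float64(-0.0064) 0.07 bin x 0.0699 y L [np.float64(0.0083), np.float64(-0.0031)] 
216 383 389 0.056 bin x 0.0519 y L np.float64(0.0111), np.float64(-0.009) 0.07 bin x 0.0484 y L [np.float64(0.0142), np.float64(-0.0057)] 
223 382 387 0.056 bin x 0.0305 y L np.float64(0.0113), np.float64(-0.0059) 0.07 bin x 0.0273 y L [np.float64(0.0144), np.float64(-0.0026)] 
230 381 387 0.056 bin x 0.0095 y L np.float64(0.0115), np.float64(-0.0085) 0.07 bin x 0.0066 y L [np.float64(0.0145), np.float64(-0.0052)] 
237 380 385 0.056 bin x -0.0117 y L np.float64(0.0116), np.float64(-0.0054) 0.07 bin x -0.0144 y L [np.float64(0.0147), np.float64(-0.0022)] 
244 379 385 0.056 bin x -0.0322 y L np.float64(0.0118), np.float64(-0.008) 0.07 bin x -0.0346 y L [np.float64(0.0149), np.float64(-0.0047)] 
251 367 383 0.056 bin x -0.056 y L np.float64(0.0431), np.float64(-0.0049) 0.07 bin x -0.0581 y L [np.float64(0.0457), np.float64(-0.0017)] 
[ 88  88  68  68  98 184  98  76  70  71  66  68  70  71  72  74  71  69
   70  71  70  68  68  66  69  61  66  80  9
[... 1592 characters left out ...]
 96 101 102
 66  68  60 162 158 102  95  92  90  91  90  91  95  97  92  97  95  93
   90  87  90  75  84  90  99 139 141 148 132 107 108  93 105  88 128 153
  118  94  90  93 106  93
 65  67  65 170 153 101  95  91  90  90  96  90  95  98  95  90  92  89
   90  85  94  78  83  96  99 146 145 148 151 168 166 167 168 106  99  93
   94  94  93  98 103  95
 65  65  77 179 146 115 113  92  93  90  91  94  95 111 107 108 110 109
  105 104 106  89  87 100 100 146 144 146 158 167 171 170 170 106 101 101
   96  94  93  98 103  93
 67  67  95 177 161 165 166 100  89  91  93  96  95 155 162 161 163 157
  156 156 157 108  98 100 105 150 148 146 132 162 171 169 167 106  99  97
   93  93  90 100 106  84]
```

```bash
python3 - <<'E'
from h import *
to([.5478,-.2644,.15],np.radians(81.1),False)
E
```

```text
t 50.1 at [ 0.478  -0.0842  0.1537] row [-0.557  0.324  0.012  0.002 -0.001 -0.002] width 43.1
```

jog_arm(moves=[-0.06,0.03,0,0,0,0,-1,-0.17,0.1,0,0,0,0,-1,-0.3,0.17,0,0,0,0,-1,-0.42,0.24,0,0,0,0,-1,-0.52,0.3,0,0,0,0,-1,-0.557,0.324,0.05,0,0,0,-1,-0.557,0.324,0.15,0,0,0,-1,-0.557,0.324,0.25,0,0,0,-1])

```text
time: 51.1
position: [0.5475, -0.263, 0.0767]
tool_rot: [-2.388, -2.04, -0.004]
ft_force: [1.3, 0.4, 0.1]
grip_width: 0.001
grip_force: 0.0
```

jog_arm(moves=[0,0,0.06,0,0,0,-1,0,0,0.12,0,0,0,-1,0,0,0.128,0,0,0,-1,-0.02,0,0.128,0,0,0,-1,-0.04,0,0.128,0,0,0,-1,-0.055,0,0.128,0,0,0,-1,-0.07,0,0.128,0,0,0,-1,-0.07,0,0.128,0,0,0,-1])

```text
time: 52.1
position: [0.545, -0.2859, 0.041]
tool_rot: [2.389, 2.038, 0.004]
ft_force: [-0.1, 0.6, 3.2]
grip_width: 0.002
grip_force: 1.9
```

```bash
python3 - <<'E'
from h import *
st();to([.5478,-.2644,.04],np.radians(81.1),False)
E
```

```text
52.1 tcp [ 0.545  -0.2859  0.041 ] x [0.158 0.988 0.001] z [ 0.003  0.001 -1.   ] w 0.2 gf 1.8693539744708687 F [-0.1  0.6  3.2] q [ 0.04  0.42  0.49  1.75 -0.23  1.02  0.46]
t 52.1 at [ 0.545  -0.2859  0.041 ] row [ 0.072 -0.002  0.003  0.003 -0.001 -0.003] width 0.2
```

jog_arm(moves=[-0.01,0,0,0,0,0,-1,-0.02,0,0,0,0,0,-1,-0.03,0,0,0,0,0,-1,-0.03,0,0,0,0,0,-1,0.02,0,0,0,0,0,-1,0.04,0,-0.06,0,0,0,-1,0.04,0,-0.2,0,0,0,-1,0.04,0,-0.35,0,0,0,-1])

```text
time: 53.1
position: [0.5462, -0.2728, 0.1467]
tool_rot: [2.388, 2.041, 0.002]
ft_force: [0.5, 0.5, 1.3]
grip_width: 0.004
grip_force: 0.0
```

jog_arm(moves=[0.06,-0.04,-0.02,0,0,0,-1,0.17,-0.1,-0.03,0,0,0,0,0.3,-0.17,-0.03,0,0,0,0,0.42,-0.24,-0.03,0,0,0,0,0.52,-0.3,-0.03,0,0,0,0,0.557,-0.324,-0.03,0,0,0,0,0.557,-0.324,-0.03,0,0,0,0,0.557,-0.324,-0.03,0,0,0,0])

```text
time: 54.1
position: [0.477, -0.0947, 0.1546]
tool_rot: [2.39, 2.037, 0.003]
ft_force: [-0.1, 0.0, 0.1]
grip_width: 0.495
grip_force: 0.0
```

```bash
python3 -c "
from scr import *
st();line()
d=ctrl.get_image('top');h=cv2.cvtColor(d['pixels'],cv2.COLOR_RGB2HSV)
for r in h[200:218,362:404,2]: print(*(f'{x:3d}' for x in r))"
```

```text
54.1 tcp [ 0.477  -0.0947  0.1546] x [0.159 0.987 0.001] z [ 0.003  0.    -1.   ] w 43.0 gf 0.0 F [-0.1  0.   0.1] q [-0.26  0.01  0.4   1.95 -0.    1.18 -0.01]
210 386 389 0.056 bin x 0.0706 y L [np.float64(0.0048), np.float64(-0.0068)] 0.07 bin x 0.0669 y L [np.float64(0.0079), np.float64(-0.0035)] 
217 383 389 0.056 bin x 0.0489 y L [np.float64(0.0107), np.float64(-0.0094)] 0.07 bin x 0.0455 y L [np.float64(0.0138), np.float64(-0.0061)] 
224 383 388 0.056 bin x 0.028 y L [np.float64(0.008), np.float64(-0.0092)] 0.07 bin x 0.0248 y L [np.float64(0.0112), np.float64(-0.0058)] 
231 382 387 0.056 bin x 0.0069 y L [np.float64(0.0082), np.float64(-0.0089)] 0.07 bin x 0.0039 y L [np.float64(0.0113), np.float64(-0.0056)] 
238 381 386 0.056 bin x -0.014 y L [np.float64(0.0084), np.float64(-0.0086)] 0.07 bin x -0.0167 y L [np.float64(0.0115), np.float64(-0.0053)] 
245 380 386 0.056 bin x -0.0345 y L [np.float64(0.0086), np.float64(-0.0112)] 0.07 bin x -0.0369 y L [np.float64(0.0117), np.float64(-0.0079)] 
252 368 385 0.056 bin x -0.058 y L [np.float64(0.0398), np.float64(-0.011)] 0.07 bin x
[... 2379 characters left out ...]
  99  94  91  92 102 104  83
 93  90  93  89 116 162 161 101  91  94  93  95  97  94 156 161 159 160 154 153 158 105  97  95 103 150 150 146 158 168 170 173 169 104  96  99  94  94  93  97 102  73
 93  96  94  93 116 163 166 102  90  91  95  96  93 100 158 163 162 157 150 156 158 112  97  98 108 145 147 144 131 167 169 170 164 100  98  99  92  96  91 105 102  74
 94  92  93  95 133 161 167  99  93  93  92  94  96  95 162 165 160 157 156 157 151 100  95  97 111 146 151 148 141 164 172 170 108  96  98  99  96  93 100 101 102  66
 93  93  92  96 135 161 163  98  93  89  92  94  98  95 160 165 160 161 153 159 130 100  97  97 120 147 147 161 165 167 167 169 106  96 101 100  93  93  91  94 100  65
```

The nudge moved it only about 3 mm; it is still rolled about 30° with the blade on the left rim. I'll regrip it with the gripper tilted to match the roll, lift, bring it upright and set it down centred.

```bash
python3 - <<'E'
from h import *
u=np.array([np.cos(np.radians(-7)),np.sin(np.radians(-7)),0])
up=R.from_rotvec(u*np.radians(30)).apply([0,0,1]); print(up)
to(np.array([.5378,-.2957,.066])+.07*up+[0,0,.04],np.radians(-7))
E
```

```text
[-0.06093467 -0.49627308  0.8660254 ]
t 54.2 at [ 0.4769 -0.0946  0.1543] row [-7.460e-01  3.110e-01  2.200e-02  1.000e-03 -2.000e-03  1.464e+00] width 43.5
```

jog_arm(moves=[-0.05,0.03,-0.02,0,0,0.1,0,-0.15,0.07,-0.04,0,0,0.24,0,-0.27,0.12,-0.06,0,0,0.4,0,-0.4,0.17,-0.08,0,0,0.56,0,-0.53,0.22,-0.1,0,0,0.72,0,-0.65,0.27,-0.1,0,0,0.86,0,-0.72,0.3,-0.1,0,0,0.97,0,-0.746,0.311,-0.1,0,0,1,0])

```text
time: 55.2
position: [0.5329, -0.3314, 0.1837]
tool_rot: [3.09, 0.566, 0.001]
ft_force: [-0.7, 0.2, -0.2]
grip_width: 0.502
grip_force: 0.0
```

jog_arm(moves=[0,0,0,0,0,0.1,0,0,0,0,0,0,0.22,0,0,0,0,0,0,0.35,0,0,0,0,0,0,0.44,0,0,0,0,0,0,0.464,0,0,0,0,0,0,0.464,0,0,0,0,0,0,0.464,0,0,0,0,0,0,0.464,0])

```text
time: 56.2
position: [0.5336, -0.3288, 0.1842]
tool_rot: [-3.135, 0.187, -0.003]
ft_force: [0.2, -0.7, -0.6]
grip_width: 0.501
grip_force: 0.0
```

```bash
python3 - <<'E'
from h import *
st()
u=np.array([np.cos(np.radians(-7)),np.sin(np.radians(-7)),0])
up=R.from_rotvec(u*np.radians(30)).apply([0,0,1]); g=np.array([.5378,-.2957,.066])
to(g+.07*up,np.radians(-7),tilt=u*np.radians(30));to(g,np.radians(-7),tilt=u*np.radians(30))
E
```

```text
56.2 tcp [ 0.5336 -0.3288  0.1842] x [ 0.993 -0.119  0.002] z [ 0.002  0.001 -1.   ] w 43.6 gf 0.0 F [ 0.2 -0.7 -0.6] q [-0.07  0.35  0.73  1.59 -0.24  1.3  -1.  ]
t 56.2 at [ 0.5336 -0.3288  0.1842] row [ 0.    -0.025  0.246  0.499 -0.001  0.003] width 43.6
t 56.2 at [ 0.5336 -0.3288  0.1842] row [ 0.    -0.142  0.448  0.499 -0.001  0.003] width 43.6
```

jog_arm(moves=[0,0,0,0.1,0,0,0,0,0,0,0.25,0,0,0,0,-0.01,0.05,0.4,0,0,0,0,-0.02,0.12,0.499,0,0,0,0,-0.025,0.2,0.499,0,0,0,0,-0.025,0.246,0.499,0,0,0,0,-0.025,0.246,0.499,0,0,0,0,-0.025,0.246,0.499,0,0,0], newtons=40)

```text
time: 57.2
position: [0.5357, -0.3206, 0.1119]
tool_rot: [-2.615, 0.153, -0.047]
ft_force: [0.3, 0.6, 0.0]
grip_width: 0.501
grip_force: 0.0
```

```bash
python3 - <<'E'
from h import *
st()
u=np.array([np.cos(np.radians(-7)),np.sin(np.radians(-7)),0])
g=np.array([.5378,-.2957,.066])
to(g,np.radians(-7),tilt=u*np.radians(30))
E
```

```text
57.2 tcp [ 0.5357 -0.3206  0.1119] x [ 0.993 -0.117  0.004] z [ 0.062  0.495 -0.867] w 43.6 gf 0.0 F [0.3 0.6 0. ] q [ 0.33  0.63  0.6   1.45 -0.7   1.58 -0.64]
t 57.2 at [ 0.5357 -0.3206  0.1119] row [-0.004  0.004  0.236  0.001 -0.001  0.006] width 43.6
```

jog_arm(moves=[0,0.004,0.06,0,0,0,0,0,0.004,0.12,0,0,0,0,0,0.004,0.18,0,0,0,0,0,0.004,0.22,0,0,0,0,0,0.004,0.236,0,0,0,0,0,0.004,0.236,0,0,0,-1,0,0.004,0.236,0,0,0,-1,0,0.004,0.236,0,0,0,-1])

```text
time: 58.2
position: [0.5389, -0.2881, 0.0489]
tool_rot: [-2.615, 0.157, -0.046]
ft_force: [-0.9, -1.0, 0.1]
grip_width: 0.243
grip_force: 0.6
```

jog_arm(moves=[0,0,0,0,0,0,-1,0,0,0,0,0,0,-1,0,-0.01,-0.017,0,0,0,-1,0,-0.03,-0.052,0,0,0,-1,0,-0.06,-0.104,0,0,0,-1,0,-0.09,-0.156,0,0,0,-1,0,-0.12,-0.208,0,0,0,-1,0,-0.14,-0.243,0,0,0,-1])

```text
time: 59.2
position: [0.539, -0.2876, 0.1345]
tool_rot: [-2.615, 0.155, -0.047]
ft_force: [-0.3, -0.0, -2.6]
grip_width: 0.187
grip_force: 38.8
```

```bash
python3 - <<'E'
from h import *
st()
E
```

```text
59.2 tcp [ 0.539  -0.2876  0.1345] x [ 0.993 -0.119  0.004] z [ 0.063  0.496 -0.866] w 16.2 gf 38.7677935953252 F [-0.3 -0.  -2.6] q [ 0.27  0.57  0.6   1.49 -0.69  1.58 -0.69]
```

```bash
python3 - <<'E'
from h import *
to([.5373,-.2992,.17],np.radians(-8.9),False)
E
```

```text
t 59.2 at [ 0.539  -0.2876  0.1345] row [-0.001 -0.025 -0.122 -0.5    0.006  0.034] width 16.2
```

jog_arm(moves=[0,-0.01,-0.04,0,0,0,-1,0,-0.02,-0.09,-0.08,0,0,-1,0,-0.025,-0.122,-0.2,0,0,-1,0,-0.025,-0.122,-0.33,0.002,0.01,-1,0,-0.025,-0.122,-0.44,0.004,0.02,-1,0,-0.025,-0.122,-0.5,0.006,0.034,-1,0,-0.025,-0.122,-0.5,0.006,0.034,-1,0,-0.025,-0.122,-0.5,0.006,0.034,-1])

```text
time: 60.2
position: [0.5367, -0.2997, 0.1681]
tool_rot: [-3.131, 0.245, 0.002]
ft_force: [0.4, -0.8, -1.0]
grip_width: 0.182
grip_force: 38.8
```

```bash
python3 - <<'E'
from h import *
st();to([.5373,-.2992,.09],np.radians(-8.9),False)
# blade location in both views: bluish-grey pixels near expectation
for n in("side","top"):
    d=ctrl.get_image(n);h=cv2.cvtColor(d["pixels"],cv2.COLOR_RGB2HSV)
    m=cv2.inRange(h,(0,150,70),(16,255,255))
    k,_,s,c=cv2.connectedComponentsWithStats(m)
    print(n,[(s[i].tolist()) for i in range(1,k) if s[i,4]>12 and 270<c[i,0]<420 and 190<c[i,1]<320])
    print("expect handle end (sx=-72)",[px(d,np.array([.5373,-.2992,z])-.104*np.array([.988,-.1547,0])).round(1).tolist() for z in(.17,.19,.21)],"blade L/R bottom",[px(d,np.array([.5373,-.2992,.145])+.0375*np.array([.988,-.1547,0])+t*np.array([.1547,.988,0])).round(1).tolist() for t in(.048,-.048)])
E
```

```text
60.2 tcp [ 0.5367 -0.2997  0.1681] x [ 0.988 -0.156 -0.002] z [-0.001  0.001 -1.   ] w 15.8 gf 38.82758331019431 F [ 0.4 -0.8 -1. ] q [-0.13  0.33  0.74  1.64 -0.23  1.26 -1.08]
t 60.2 at [ 0.5367 -0.2997  0.1681] row [ 0.002 -0.002  0.26  -0.001  0.002 -0.001] width 15.8
side [[311, 197, 9, 6, 16], [319, 247, 29, 31, 262], [267, 248, 15, 17, 116], [279, 262, 17, 19, 162]]
expect handle end (sx=-72) [[319.5, 268.2], [320.0, 263.2], [320.6, 258.1]] blade L/R bottom [[345.1, 245.8], [366.6, 264.4]]
top [[288, 234, 23, 12, 153], [314, 239, 23, 13, 179]]
expect handle end (sx=-72) [[391.9, 252.4], [394.0, 251.5], [396.2, 250.6]] blade L/R bottom [[378.3, 199.1], [413.4, 205.5]]
```

jog_arm(moves=[0.002,-0.002,0.03,0,0,0,-1,0.002,-0.002,0.09,0,0,0,-1,0.002,-0.002,0.15,0,0,0,-1,0.002,-0.002,0.22,0,0,0,-1,0.002,-0.002,0.28,0,0,0,-1,0.002,-0.002,0.32,0,0,0,-1,0.002,-0.002,0.343,0,0,0,-1,0.002,-0.002,0.343,0,0,0,-1])

```text
time: 61.3
position: [0.5377, -0.2985, 0.0649]
tool_rot: [-3.132, 0.244, 0.002]
ft_force: [0.1, 0.1, -0.6]
grip_width: 0.188
grip_force: 38.8
```

jog_arm(moves=[0,0,0.005,0,0,0,-1,0,0,0.01,0,0,0,-1,0,0,0.015,0,0,0,-1,0,0,0.02,0,0,0,-1,0,0,0.025,0,0,0,-1,0,0,0.03,0,0,0,-1,0,0,0.033,0,0,0,-1,0,0,0.033,0,0,0,-1])

```text
time: 62.3
position: [0.5377, -0.2985, 0.0552]
tool_rot: [-3.132, 0.244, 0.002]
ft_force: [0.4, 0.2, -1.0]
grip_width: 0.185
grip_force: 38.8
```

No contact, so it is inside the walls. Continue down.

jog_arm(moves=[0,0,0.008,0,0,0,-1,0,0,0.016,0,0,0,-1,0,0,0.024,0,0,0,-1,0,0,0.032,0,0,0,-1,0,0,0.036,0,0,0,-1,0,0,0.04,0,0,0,-1,0,0,0.04,0,0,0,-1,0,0,0.04,0,0,0,-1])

```text
time: 63.3
position: [0.5383, -0.2986, 0.0437]
tool_rot: [3.132, -0.244, -0.0]
ft_force: [1.5, -0.3, 1.1]
grip_width: 0.182
grip_force: 38.8
```

```bash
python3 -c "
from h import *
st()"
```

```text
63.3 tcp [ 0.5383 -0.2986  0.0437] x [ 0.988 -0.155  0.   ] z [-0. -0. -1.] w 15.9 gf 38.83807120844722 F [ 1.5 -0.3  1.1] q [-0.08  0.46  0.68  1.75 -0.33  1.04 -1.01]
```

jog_arm(moves=[0,0,0.006,0,0,0,-1,0,0,0.01,0,0,0,-1,0,0,0.01,0,0,0,-0.5,0,0,0.01,0,0,0,-0.3,0,0,0.01,0,0,0,-0.1,0,0,0.01,0,0,0,0,0,0,0,0,0,0,0,0,0,-0.03,0,0,0,0])

```text
time: 64.3
position: [0.5374, -0.2983, 0.0523]
tool_rot: [-3.132, 0.244, 0.003]
ft_force: [-0.6, -0.3, 0.0]
grip_width: 0.496
grip_force: 0.0
```

jog_arm(moves=[0,0,-0.06,0,0,0,0,0,0,-0.15,0,0,0,0,0,0,-0.27,0,0,0,0,0,0,-0.36,0,0,0,0,0,0,-0.38,0,0,0,0,0,0,-0.38,0,0,0,0,0,0,-0.38,0,0,0,0,0,0,-0.38,0,0,0,0])

```text
time: 65.3
position: [0.5373, -0.2982, 0.1651]
tool_rot: [-3.132, 0.244, 0.005]
ft_force: [0.7, -0.4, 0.1]
grip_width: 0.499
grip_force: 0.0
```

```bash
python3 -c "
from h import *
to([.4772,-.0836,.15],np.radians(81),False)"
```

```text
t 65.3 at [ 0.5373 -0.2982  0.1651] row [-0.308 -0.676  0.051 -0.003  0.002 -1.498] width 43.4
```

jog_arm(moves=[-0.02,-0.05,0,0,0,-0.1,0,-0.05,-0.12,0,0,0,-0.24,0,-0.1,-0.23,0,0,0,-0.4,0,-0.15,-0.35,0,0,0,-0.56,0,-0.21,-0.48,0,0,0,-0.72,0,-0.27,-0.59,0,0,0,-0.86,0,-0.3,-0.66,0.02,0,0,-0.97,0,-0.308,-0.676,0.04,0,0,-1,0])

```text
time: 66.3
position: [0.4775, -0.0824, 0.1538]
tool_rot: [-2.831, -1.359, 0.002]
ft_force: [-0.3, 0.7, 0.4]
grip_width: 0.496
grip_force: 0.0
```

jog_arm(moves=[0,0,0,0,0,-0.1,0,0,0,0,0,0,-0.22,0,0,0,0,0,0,-0.35,0,0,0,0,0,0,-0.46,0,0,0,0,0,0,-0.498,0,0,0,0,0,0,-0.498,0,0,0,0,0,0,-0.498,0,0,0,0,0,0,-0.498,0])

```text
time: 67.3
position: [0.4779, -0.0841, 0.1543]
tool_rot: [-2.39, -2.038, 0.001]
ft_force: [0.4, 0.3, -0.0]
grip_width: 0.503
grip_force: 0.0
```

```bash
python3 -c "
from scr import *
st();line()
d=ctrl.get_image('top');h=cv2.cvtColor(d['pixels'],cv2.COLOR_RGB2HSV)
for r in h[200:220,362:404,2]: print(*(f'{x:3d}' for x in r))"
```

```text
67.3 tcp [ 0.4779 -0.0841  0.1543] x [ 0.158  0.987 -0.   ] z [-0.001  0.    -1.   ] w 43.8 gf 0.0 F [ 0.4  0.3 -0. ] q [-0.38  0.01  0.51  1.95 -0.    1.18 -0.03]
209 385 388 0.056 bin x 0.0731 y L [np.float64(0.008), np.float64(-0.0035)] 0.07 bin x 0.0693 y L [np.float64(0.0112), np.float64(-0.0003)] 
216 383 388 0.056 bin x 0.0516 y L [np.float64(0.0111), np.float64(-0.0062)] 0.07 bin x 0.0481 y L [np.float64(0.0142), np.float64(-0.0029)] 
223 382 387 0.056 bin x 0.0304 y L [np.float64(0.0113), np.float64(-0.0059)] 0.07 bin x 0.0271 y L [np.float64(0.0144), np.float64(-0.0026)] 
230 381 386 0.056 bin x 0.0093 y L [np.float64(0.0115), np.float64(-0.0057)] 0.07 bin x 0.0063 y L [np.float64(0.0145), np.float64(-0.0024)] 
237 380 384 0.056 bin x -0.0119 y L [np.float64(0.0116), np.float64(-0.0026)] 0.07 bin x -0.0146 y L [np.float64(0.0147), np.float64(0.0007)] 
244 379 383 0.056 bin x -0.0327 y L [np.float64(0.0118), np.float64(-0.0024)] 0.07 bin x -0.0352 y L [np.float64(0.0149), np.float64(0.0009)] 
251 375 384 0.056 bin x -0.0534 y L [np.float64(0.0205), np.float64(-0.0078)] 0.07 
[... 2720 characters left out ...]
  99  94  91  93 105 105  72
 66  61 161 186 164 165 168 159 157 159  99  97  95  96  91  93  93 153 154 156  94  90 153 158 162 160 154 166 166 166 171 169 104  99  99  97  94  93  92  97 102  64
 66  64 167 173 164 168 165 157 157 150 102  95  96  93  95  92  95 155 156 156  90 109 155 159 162 134 145 165 169 165 168 171 105  95  99  99  93  91  95  95 100  66
 65  74 171 170 165 166 163 159 159  99  94  98  98  95  93  94  93 157 156 155  86 117 157 164 167 166 162 169 168 165 169 169 106  99 100  95  96  90  91  92  92  63
 68  83 178 157 165 165 162 158 158 100  94  94  94  94  93  97  90 154 155 152  68 124 155 164 167 168 154 165 167 167 167 171 108  95 100  98  93  94  96  95  90  66
```

The scraper now stands upright inside the bin: the blade-top edge is straight from (371,204) to (402,210), the rim is uninterrupted and the heel bump is small as at the start. Now the clamp goes back.

jog_arm(moves=[0,0,0.1,0,0,0,0,0,0,0.25,0,0,0,0,0,0,0.4,0,0,0,0,0,0,0.48,0,0,0,0,0,0,0.498,0,0,0,0,0,0,0.498,0,0,0,-1,0,0,0.498,0,0,0,-1,0,0,0.498,0,0,0,-1])

```text
time: 68.4
position: [0.4787, -0.0838, 0.0062]
tool_rot: [2.389, 2.04, 0.002]
ft_force: [0.1, -0.3, 4.4]
grip_width: 0.295
grip_force: 39.5
```

jog_arm(moves=[0,0,0,0,0,0,-1,0,0,-0.08,0,0,0,-1,0,0,-0.22,0,0,0,-1,0,0,-0.353,0,0,0,-1,-0.08,0,-0.353,0,0,0,-1,-0.22,0,-0.353,0,0,0,-1,-0.37,0,-0.353,0,0,0,-1,-0.52,0,-0.353,0,0,0,-1])

```text
time: 69.4
position: [0.4532, -0.239, 0.1111]
tool_rot: [-2.388, -2.04, -0.0]
ft_force: [0.8, -0.3, -0.7]
grip_width: 0.296
grip_force: 39.5
```

jog_arm(moves=[-0.1,0,0,0,0,0,-1,-0.147,0,0,0,0,0,-1,-0.147,0,0,0,0,0,-1,-0.147,0,0.04,0,0,0,-1,-0.147,0,0.08,0,0,0,-1,-0.147,0,0.11,0,0,0,-1,-0.147,0,0.11,0,0,0,-1,-0.147,0,0.11,0,0,0,-1])

```text
time: 70.4
position: [0.4466, -0.2815, 0.078]
tool_rot: [-2.389, -2.04, 0.001]
ft_force: [0.6, -1.1, -1.9]
grip_width: 0.295
grip_force: 39.5
```

```bash
python3 -c "
from h import *
st();to([.445,-.2811,.0635],np.radians(81),False)"
```

```text
70.4 tcp [ 0.4466 -0.2815  0.078 ] x [ 0.157  0.988 -0.   ] z [-0.001  0.    -1.   ] w 25.6 gf 39.538739919662476 F [ 0.6 -1.1 -1.9] q [-0.11  0.22  0.69  1.94 -0.16  1.04  0.49]
t 70.4 at [ 0.4466 -0.2815  0.078 ] row [ 0.001 -0.006  0.048 -0.001  0.    -0.   ] width 25.6
```

jog_arm(moves=[0,0,0.015,0,0,0,-1,0,0,0.03,0,0,0,-1,0,0,0.042,0,0,0,-1,0,0,0.042,0,0,0,-1,0,0,0.042,0,0,0,0,0,0,0.042,0,0,0,0,0,0,0.042,0,0,0,0,0,0,0,0,0,0,0])

```text
time: 71.4
position: [0.4457, -0.281, 0.0774]
tool_rot: [-2.387, -2.038, 0.003]
ft_force: [-0.9, -0.8, -0.6]
grip_width: 0.498
grip_force: 0.0
```

jog_arm(moves=[0,0,-0.08,0,0,0,0,0,0,-0.2,0,0,0,0,0.05,0.02,-0.25,0,0,0,0.15,0.17,0.06,-0.25,0,0,0,0.15,0.33,0.11,-0.25,0,0,0,0.15,0.49,0.16,-0.25,0,0,0,0.15,0.6,0.19,-0.25,0,0,0,0.15,0.6,0.19,-0.25,0,0,0,0.15])

```text
time: 72.4
position: [0.5325, -0.1091, 0.1534]
tool_rot: [-2.383, -2.046, -0.001]
ft_force: [0.1, -0.1, -0.8]
grip_width: 0.576
grip_force: 0.0
```

```bash
python3 -c "
from h import *
st();to([.5353,-.0871,.004],np.radians(81),False)"
```

```text
72.4 tcp [ 0.5325 -0.1091  0.1534] x [0.151 0.989 0.001] z [-0.     0.001 -1.   ] w 50.2 gf 0.0 F [ 0.1 -0.1 -0.8] q [-0.36  0.15  0.56  1.83 -0.09  1.19  0.08]
t 72.4 at [ 0.5325 -0.1091  0.1534] row [ 0.073 -0.002  0.498 -0.    -0.001  0.005] width 50.2
```

jog_arm(moves=[0.04,0,0.1,0,0,0,0.15,0.07,-0.002,0.25,0,0,0,0.15,0.07,-0.002,0.4,0,0,0,0.15,0.07,-0.002,0.48,0,0,0,0.15,0.07,-0.002,0.495,0,0,0,0.15,0.07,-0.002,0.495,0,0,0,-1,0.07,-0.002,0.495,0,0,0,-1,0.07,-0.002,0.495,0,0,0,-1])

```text
time: 73.4
position: [0.5345, -0.092, 0.0058]
tool_rot: [2.389, 2.04, 0.001]
ft_force: [-0.9, -0.4, 5.3]
grip_width: 0.384
grip_force: 39.9
```

jog_arm(moves=[0,0,0,0,0,0,-1,0,0,-0.08,0,0,0,-1,0,0,-0.22,0,0,0,-1,0,0,-0.353,0,0,0,-1,-0.08,0,-0.353,0,0,0,-1,-0.22,0,-0.353,0,0,0,-1,-0.37,0,-0.353,0,0,0,-1,-0.52,0,-0.353,0,0,0,-1])

```text
time: 74.4
position: [0.5087, -0.2467, 0.1101]
tool_rot: [-2.388, -2.04, 0.0]
ft_force: [1.1, 0.3, -2.5]
grip_width: 0.38
grip_force: 39.8
```

jog_arm(moves=[-0.1,0,0,0,0,0,-1,-0.147,0,0,0,0,0,-1,-0.147,0,0,0,0,0,-1,-0.147,0,0.04,0,0,0,-1,-0.147,0,0.08,0,0,0,-1,-0.147,0,0.11,0,0,0,-1,-0.147,0,0.11,0,0,0,-1,-0.147,0,0.11,0,0,0,-1])

```text
time: 75.4
position: [0.5025, -0.2895, 0.0774]
tool_rot: [-2.389, -2.04, 0.001]
ft_force: [0.0, -0.5, -2.4]
grip_width: 0.383
grip_force: 39.8
```

```bash
python3 -c "
from h import *
st();to([.5028,-.2844,.0645],np.radians(81),False)"
```

```text
75.4 tcp [ 0.5025 -0.2895  0.0774] x [ 0.157  0.988 -0.   ] z [-0.001  0.    -1.   ] w 33.3 gf 39.81765389442444 F [ 0.  -0.5 -2.4] q [-0.08  0.33  0.65  1.82 -0.23  1.07  0.51]
t 75.4 at [ 0.5025 -0.2895  0.0774] row [ 0.017 -0.002  0.043 -0.001  0.    -0.   ] width 33.3
```

jog_arm(moves=[0,0,0.015,0,0,0,-1,0,0,0.03,0,0,0,-1,0,0,0.04,0,0,0,-1,0,0,0.04,0,0,0,-1,0,0,0.04,0,0,0,0.1,0,0,0.04,0,0,0,0.1,0,0,0.04,0,0,0,0.1,0,0,0,0,0,0,0.1])

```text
time: 76.4
position: [0.5017, -0.2891, 0.0768]
tool_rot: [-2.387, -2.038, 0.003]
ft_force: [-0.0, 0.4, 0.5]
grip_width: 0.545
grip_force: 0.0
```

jog_arm(moves=[0,0,-0.08,0,0,0,0.1,0,0,-0.2,0,0,0,0.1,0.05,0.02,-0.25,0,0,0,0,0.17,0.06,-0.25,0,0,0,0,0.33,0.11,-0.25,0,0,0,0,0.49,0.16,-0.25,0,0,0,0,0.6,0.2,-0.25,0,0,0,-0.1,0.6,0.2,-0.25,0,0,0,-0.1])

```text
time: 77.4
position: [0.5917, -0.1168, 0.1527]
tool_rot: [-2.382, -2.047, -0.001]
ft_force: [-0.3, -0.6, 0.1]
grip_width: 0.456
grip_force: 0.0
```

```bash
python3 -c "
from h import *
st();to([.5981,-.0938,.005],np.radians(81),False)"
```

```text
77.4 tcp [ 0.5917 -0.1168  0.1527] x [0.15  0.989 0.001] z [ 0.     0.001 -1.   ] w 39.7 gf 0.0 F [-0.3 -0.6  0.1] q [-0.33  0.29  0.58  1.68 -0.17  1.22  0.13]
t 77.4 at [ 0.5917 -0.1168  0.1527] row [ 0.078  0.01   0.492 -0.    -0.001  0.006] width 39.7
```

jog_arm(moves=[0.04,0.004,0.1,0,0,0,-0.1,0.08,0.008,0.25,0,0,0,-0.1,0.08,0.008,0.4,0,0,0,-0.1,0.08,0.008,0.48,0,0,0,-0.1,0.08,0.008,0.492,0,0,0,-0.1,0.08,0.008,0.492,0,0,0,-1,0.08,0.008,0.492,0,0,0,-1,0.08,0.008,0.492,0,0,0,-1])

```text
time: 78.4
position: [0.5968, -0.0979, 0.0059]
tool_rot: [2.389, 2.039, 0.002]
ft_force: [-1.4, 0.2, 3.4]
grip_width: 0.203
grip_force: 40.1
```

jog_arm(moves=[0,0,0,0,0,0,-1,0,0,-0.08,0,0,0,-1,0,0,-0.22,0,0,0,-1,0,0,-0.353,0,0,0,-1,-0.08,0,-0.353,0,0,0,-1,-0.22,0,-0.353,0,0,0,-1,-0.37,0,-0.353,0,0,0,-1,-0.52,0,-0.353,0,0,0,-1])

```text
time: 79.4
position: [0.571, -0.2526, 0.1102]
tool_rot: [-2.387, -2.04, 0.001]
ft_force: [0.9, 0.3, -1.6]
grip_width: 0.195
grip_force: 40.0
```

jog_arm(moves=[-0.1,0,0,0,0,0,-1,-0.147,0,0,0,0,0,-1,-0.147,0,0,0,0,0,-1,-0.147,0,0.04,0,0,0,-1,-0.147,0,0.08,0,0,0,-1,-0.147,0,0.11,0,0,0,-1,-0.147,0,0.11,0,0,0,-1,-0.147,0,0.11,0,0,0,-1])

```text
time: 80.4
position: [0.5647, -0.2954, 0.0776]
tool_rot: [-2.389, -2.04, 0.001]
ft_force: [0.2, -0.7, -1.1]
grip_width: 0.196
grip_force: 40.0
```

```bash
python3 -c "
from h import *
st();to([.5658,-.2912,.0655],np.radians(81),False)"
```

```text
80.4 tcp [ 0.5647 -0.2954  0.0776] x [ 0.157  0.988 -0.   ] z [-0.001  0.    -1.   ] w 17.1 gf 39.98745024204254 F [ 0.2 -0.7 -1.1] q [-0.04  0.45  0.61  1.67 -0.28  1.11  0.49]
t 80.4 at [ 0.5647 -0.2954  0.0776] row [ 0.014  0.001  0.04  -0.001  0.    -0.   ] width 17.1
```

jog_arm(moves=[0,0,0.015,0,0,0,-1,0,0,0.03,0,0,0,-1,0,0,0.04,0,0,0,-1,0,0,0.04,0,0,0,-1,0,0,0.04,0,0,0,-0.2,0,0,0.04,0,0,0,-0.2,0,0,0.04,0,0,0,-0.2,0,0,0,0,0,0,-0.2])

```text
time: 81.4
position: [0.5639, -0.2949, 0.0768]
tool_rot: [-2.387, -2.038, 0.003]
ft_force: [-0.0, 0.2, -0.6]
grip_width: 0.395
grip_force: 0.0
```

jog_arm(moves=[0,0,-0.1,0,0,0,-0.2,0,0,-0.25,0,0,0,-0.2,0,0,-0.4,0,0,0,-0.2,0,0,-0.55,0,0,0,-0.2,0.1,0,-0.67,0,0,0,-0.2,0.25,0,-0.7,0,0,0,-0.2,0.4,0,-0.7,0,0,0,-0.2,0.5,0,-0.7,0,0,0,-0.2])

```text
time: 82.4
position: [0.5889, -0.1446, 0.2886]
tool_rot: [-2.387, -2.042, -0.002]
ft_force: [0.4, -0.5, 0.3]
grip_width: 0.403
grip_force: 0.0
```

jog_arm(moves=[0.1,0,0,0,0,-0.05,-0.2,0.2,0,0,0,0,-0.1,-0.2,0.3,0,0,0,0,-0.15,-0.2,0.4,0,0,0,0,-0.2,-0.2,0.5,0,0,0,0,-0.25,-0.2,0.55,0,0,0,0,-0.3,-0.2,0.55,0,0,0,0,-0.32,-0.2,0.55,0,0,0,0,-0.32,-0.2])

```text
time: 83.4
position: [0.6141, 0.0139, 0.2876]
tool_rot: [-2.018, -2.408, 0.002]
ft_force: [1.0, 0.0, 0.2]
grip_width: 0.402
grip_force: 0.0
```

```bash
cat > chk.py <<'E'
from h import *
d=ctrl.get_image("top");h=cv2.cvtColor(d["pixels"],cv2.COLOR_RGB2HSV)
def cls(x):
    H,S,V=map(int,x)
    if S>150 and H<16 and V>90: return "H"
    if S>110 and 16<=H<32 and V>60: return "y"
    if S>60 and 14<=H<32: return "w"
    if V<85: return "#"
    if V<140: return "+"
    return "." 
def show(v0,v1,u0,u1,s=2):
    for r in h[v0:v1:s,u0:u1]: print("".join(cls(x) for x in r))
E
python3 -c "
from chk import *
st();show(195,275,350,420)
x=.2001*np.cos(.6768);p=lip+x*ex;to([p[0],p[1],.1+.1253+.003],np.radians(100.2))"
```

```text
83.45 tcp [0.6141 0.0137 0.2876] x [-0.174  0.985 -0.   ] z [-0.001 -0.001 -1.   ] w 34.7 gf 0.0 F [ 0.7 -0.5 -0.3] q [-0.45  0.23  0.47  1.46 -0.1   1.48  0.19]
.................wwwwww...............................................
...............#wwwwwywywwwwwwwww.....................................
....++++++++++wwwwwwyywwywwwywwywwwwwwwwwwww..........................
....+++++++++wwyywywywwywwwwwywwwwwwwyywwwwywwwywwwwwww...............
....+++++++++wwwwwwww++wwwwywwyyyyywwwwwyywwwwwwwwwwwywwwwwww.........
...+++++++#++++#+www#+.........w++wwwyywwwwwwwwwywwwwwwwwwyww.........
...+++++++#+++++++++++++.+++##+++........wwwwwwwwwwywwwwwywww.........
..++++++++#+++++++++++++++++++++++++++.+++++wyyyyyyyyyyywwwww.........
+++++++++++#######++++++++++++++.++.++.+++++yyyyyyyyyyyyyyyyw.........
+++++++++++wwwwwwwwwwwwww####++++++++++++++#yyyyyyyyyyyyyyyyyyyyyy....
+++++++++++wwwwwwwwwwwwwwwyywwwww#######+++wyyyyyyyyyyyyyyyyyyyyyy....
.++++++++++wyywwwwwwwwwwywwwwwwwyHHHHHyywwyyyyyyyyyyyyyyyyyyyyyyyw....
.+++++++++wwwwwwwwwwwwwwwwwwwwywwHHHHHywywwwyyyyyyyyyyyyyyyyyyyyyw....
++++++++++wwwww
[... 1294 characters left out ...]
yyyyyHHHHHHHHHHHHHHHHHHHHHHHH..........
++++wwwwwwwwwywwwwwwwwwwywwwwwwwywwwwwyyyywwwHHHHHHHHHHHHHHH..........
++++wwwwwwwywwwwwwwwwwwwwwwywwywwwwwwwwwwwwwwwwywwwwwyHHHH............
+++#wwywwwywwwwwwwwwwwwwwwwwwwwwwwwwywwwwwwwwwwwwywwww................
+++wwywwwywwwwwwwwwwwwwwwwwwwwwwwwwwwwwwywwwwwwwywwwyw................
++++++++#wwwwwwywywwwwwwwwwwwwwwwwwwwwwwwwwwwwwwwwwww.................
......+++++++++++#+#wwwwwywywwywwwwwwwwwwwwwwwyywwwww.................
..................++++++++++###wwwwwwwwwwwwwwwwwwwww..................
.............................++++++++++##wwwwwwwwwww..................
t 83.45 at [0.6141 0.0137 0.2876] row [ 0.689  0.144  0.26  -0.001  0.    -0.003] width 34.7
```

All three tools lie across both rims in their original pattern, with the handle under them. Now to the tray bar.

jog_arm(moves=[0.06,0.01,0,0,0,0,0,0.18,0.04,0,0,0,0,0,0.32,0.07,0,0,0,0,0,0.46,0.1,0,0,0,0,0,0.58,0.12,0,0,0,0,0,0.66,0.14,0,0,0,0,0,0.689,0.144,0,0,0,0,0,0.689,0.144,0,0,0,0,0])

```text
time: 84.45
position: [0.6203, 0.2262, 0.2874]
tool_rot: [-2.016, -2.409, 0.002]
ft_force: [-0.3, 0.1, -0.3]
grip_width: 0.502
grip_force: 0.0
```

```bash
python3 -c "
from chk import *
x=.2001*np.cos(.6768);p=lip+x*ex;to([p[0],p[1],.1+.1253+.003],np.radians(100.2))"
```

```text
t 84.5 at [0.6205 0.2251 0.2876] row [-0.001  0.001  0.26  -0.001  0.001 -0.002] width 43.2
```

jog_arm(moves=[0,0.008,0.06,0,0,0,0,0,0.008,0.14,0,0,0,0,0,0.008,0.22,0,0,0,0,0,0.008,0.258,0,0,0,0,0,0.008,0.26,0,0,0,-1,0,0.008,0.26,0,0,0,-1,0,0.008,0.26,0,0,0,-1,0,0.008,0.26,0,0,0,-1])

```text
time: 85.5
position: [0.6238, 0.2275, 0.2105]
tool_rot: [2.015, 2.409, 0.004]
ft_force: [9.9, 1.8, -3.8]
grip_width: 0.13
grip_force: 11.7
```

jog_arm(moves=[0,0,0,0,0,0,-1,0,0.01,0.013,0,0,0,-1,0,0.02,0.026,0,0,0,-1,0,0.038,0.054,0,0,0,-1,0,0.057,0.083,0,0,0,-1,0,0.072,0.112,0,0,0,-1,0,0.087,0.142,0,0,0,-1,0,0.1,0.173,0,0,0,-1])

```text
time: 86.5
position: [0.6517, 0.2327, 0.1594]
tool_rot: [-2.014, -2.409, 0.0]
ft_force: [-1.5, -1.1, 9.4]
grip_width: 0.124
grip_force: 40.0
```

jog_arm(moves=[0,0.012,0.031,0,0,0,-1,0,0.022,0.063,0,0,0,-1,0,0.03,0.095,0,0,0,-1,0,0.03,0.099,0,0,0,-1,0,0.03,0.099,0,0,0,-1,0,0.03,0.099,0,0,0,-0.3,0,0.03,0.099,0,0,0,-0.2,0,0.03,0.099,0,0,0,-0.2])

```text
time: 87.5
position: [0.6603, 0.2341, 0.1273]
tool_rot: [-2.014, -2.409, 0.002]
ft_force: [-0.1, -0.1, -0.7]
grip_width: 0.359
grip_force: 0.0
```

```bash
python3 -c "
from h import *
st()"
```

```text
87.5 tcp [0.6603 0.2341 0.1273] x [-0.177  0.984  0.   ] z [-0.002 -0.    -1.   ] w 31.2 gf 0.0 F [-0.1 -0.1 -0.7] q [-0.63  0.5   0.34  1.44 -0.17  1.24 -0.09]
```

jog_arm(moves=[0,0,-0.06,0,0,0,-0.2,0,0,-0.15,0,0,0,-0.2,0,0,-0.3,0,0,0,-0.2,0,0,-0.45,0,0,0,-0.2,-0.1,0,-0.5,0,0,0,-0.2,-0.25,0,-0.5,0,0,0,-0.2,-0.42,0,-0.5,0,0,0,-0.2,-0.6,0,-0.5,0,0,0,-0.2])

```text
time: 88.5
position: [0.693, 0.0559, 0.2794]
tool_rot: [-2.014, -2.411, -0.002]
ft_force: [0.3, 0.1, -0.5]
grip_width: 0.399
grip_force: 0.0
```

jog_arm(moves=[-0.15,0,0,0,0,0,-0.2,-0.3,0,0,0,0,0,-0.2,-0.45,0,0,0,0,0,-0.2,-0.6,0,0,0,0,0,-0.2,-0.6,0,0,0,0,0,-0.2,-0.6,0,0,0,0,0,-0.2,-0.6,0,0,0,0,0,-0.2,-0.6,0,0,0,0,0,-0.2])

```text
time: 89.5
position: [0.7248, -0.1184, 0.278]
tool_rot: [-2.012, -2.411, -0.0]
ft_force: [-0.2, -0.0, 0.7]
grip_width: 0.399
grip_force: 0.0
```

```bash
python3 -c "
from chk import *
st();show(160,275,168,255)
for n,u0,v0,u1,v1 in(('top',170,225,260,270),('side',195,195,260,245)):
    D=ctrl.get_image(n);m=cv2.inRange(cv2.cvtColor(D['pixels'],cv2.COLOR_RGB2HSV),(18,110,45),(32,255,255))
    k,_,s,c=cv2.connectedComponentsWithStats(m)
    for i in range(1,k):
        if s[i,4]>10 and u0<c[i,0]<u1 and v0<c[i,1]<v1:
            p=pt(D,*c[i],.012);print(n,s[i].tolist(),c[i].round(1),'in lip frame at z=.012:',round((p-lip)@ex,3),round((p-lip)@ey,3))
"
```

```text
89.55 tcp [ 0.7247 -0.1187  0.2779] x [-0.179  0.984  0.001] z [-0.001  0.001 -1.   ] w 34.7 gf 0.0 F [-0.2  0.2  0.5] q [-0.16  0.52  0.47  1.12 -0.23  1.55  0.44]
....................................+++++++++++++++++++++++++++++++++++++++++++++++++++
...................................++++++++++++++++++++++++++++++++++++++++++++++++++++
..................................++++........+++++++++++++++++++++++++++++++++++++++++
.............................................++++++++#+++++++++++++++++++++++++++++++++
.................................+++++++++++++++++++++#++++++++++++++++++++++++++++++++
....................++++++......++++++++++++++++++++++#++++++++++++++++++++++++++++++++
...............+++..............+++++++++++++++++++++#+#############+++++++++++++++++++
................++.............+++++++++++++#########################++++++++++++++++++
................+++.........++++#######################ww##############++++++++++++++++
..............++++###+##############################w###w############+##...++++++++++++
.....++###########++###########++++#+++##############w#
[... 3700 characters left out ...]
............................
..++++++++++++++++++++##+#++#+++++++++++++++++++.......................................
.++++++++++++++++++++++++++++++++......................................................
.++++++++++++++++++++++++++++++++......................................................
++++++++++++++++++++++++++++++++.......................................................
++++++++++++++++++++++++++++++++.......................................................
top [193, 238, 20, 9, 103] [202.2 242.2] in lip frame at z=.012: 0.007 0.044
top [192, 249, 22, 15, 159] [202.5 256.2] in lip frame at z=.012: -0.035 0.048
side [209, 212, 17, 11, 87] [218. 217.] in lip frame at z=.012: 0.015 0.043
```

Two brass offcuts lie inside the cup, the tray is level and the robot is clear. Handing in.

```bash
python3 -c "
from bench import ctrl
print(ctrl.close_job())"
```

```text
the job is handed in; nothing more can be done
None
```

The job is handed in at about 90 s: camera checks showed both offcuts in the cup, the tray level, the scraper standing upright in the bin and all three tools across its rims; the scraper caught the bin rim once and was re-placed, and the hand-in returned no verdict.

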